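Scoop steel pommel balls into a tub

TASK

Lift the scoop off its double hook, use it to take at least three of the four steel balls out of the orange bin in one scoopful, and tip them into the white tub. Then hang the scoop back on both prongs of its hook and let go. At the end every ball is in the tub or the bin, the tub stands upright, and the jar and the can are left where they are.

Things in the scene. Friction and masses are not known exactly. Their poses are not given: they have to be found in the camera images.
- stand: Wire stand with a double upturned hook, screwed to the bench: blue base plate 130 x 140 x 10 mm, dark steel rods. Origin on the bench below the hook's seat; z up, x from the scoop's side towards the stand's back. Two uprights 178 mm tall, 100 mm apart, at x = 35 mm. A rest bar along y (8 mm thick, height 110 mm, x = 9.5 mm) stops the hanging stem from swinging back
- hook (a point): Middle of the hook's seat, 185 mm above the stand's origin: here the middle of the scoop's cross bar lies when hung, with some 6 mm of play in x, 10 mm in y. Two prongs (7 mm rods at y = +-22 mm, tops 181 mm high) run from the uprights to -x and turn up at x = -15 mm to 197 mm high. To come off, the scoop is lifted 20 mm or more and drawn away to -x
- scoop: Aluminium scoop, 0.18 to 0.29 kg, hung by its cross bar, within 0.05 rad of upright. z runs up the stem's axis; hung, its axes are about the stand's. Origin on the stem's axis level with the pan's heel (lower back edge, at x = -12 mm), 50 mm above the bench when hung. Stem 10 (x) x 16 (y) mm, z = 35 to 175 mm. Tilting the stem's top towards -x by 15 degrees levels the pan; beyond that it pours
- scoop_grip (a point): Point to grip, on the stem's axis at z = 195 mm in the scoop's frame, in the wooden grip block: 22 (x) x 36 (y) x 50 mm, z = 165 to 215 mm, free above and on all sides
- scoop_bar (a point): Middle of the scoop's steel cross bar, at z = 135 mm in the scoop's frame; the bar runs along y, 8 mm thick, 88 mm long
- scoop_pan (a point): Middle of the pan, 14 mm above its underside. The flat floor (2 mm sheet) runs from the heel 85 mm towards -x, rising 15 degrees, to the open mouth's edge (scoop frame x = -94, z = 22 mm). 96 mm wide outside, 90 inside; back wall 45 mm high; side walls stepping down from 44 to 25 to 15 mm, ending 5 mm short of the mouth's edge
- bin: Orange open bin, screwed down: 250 (x) x 126 (y) x 55 mm outside, walls and floor 5 mm thick. Origin on the bench under its centre, x along its length, away from the robot. Inside, the near (-x) end slopes at 60 degrees, from the floor at x = -92 mm up to 53 mm high at the end wall; the rest is flat. The balls start between x = -76 and +9 mm; the floor beyond is free
- tub: White plastic tub, round, open on top, standing loose on the bench, about 0.25 kg, 140 mm across the rim, 80 mm high, wall 4 mm. Origin at the centre of its underside
- jar: Bystander: amber glass jar with a paper label and white cap, 64 mm across, 85 mm high; origin at the centre of its underside
- can: Bystander: yellow can with a paper label, 66 mm across, 100 mm high; origin at the centre of its underside
- ball0_center (a point): Centre of a loose solid steel ball, 20 mm across, 33 g, one of four alike, which roll freely
- ball1_center (a point): Centre of a loose solid steel ball, 20 mm across, 33 g, one of four alike, which roll freely
- ball2_center (a point): Centre of a loose solid steel ball, 20 mm across, 33 g, one of four alike, which roll freely
- ball3_center (a point): Centre of a loose solid steel ball, 20 mm across, 33 g, one of four alike, which roll freely
Not all that is in view belongs to the job. Of the things that look like the tub, the middle-sized one is meant.

How it is judged:
By the outcome, as a careful person would: the job done as asked, in the order asked, and still so for the second after the job is handed in, with the robot touching nothing.
It also fails if it takes over 72 s, if anything falls off the work surface, if the arm or the gripper's body presses on something with over 40 N, if the wrist force passes 120 N, or if a joint passes its speed limit or range.

ROBOT

A 7-joint arm with a two-finger parallel gripper is mounted at the origin on the work surface. World frame = base frame: x ahead of the robot, y to its left, z up, the work surface at z = 0. Lengths are in m, angles in rad, forces in N, time in s.
With the tool pointing down it reaches from about 0.4 to 0.85 m from the base axis. Payload 4.5 kg.
Tool frame: the origin (TCP) lies on the centre line of the jaws, within the pads' length; the fingertips stand r.tips_ahead ahead of it and the grasp point (between the pads) is the TCP (r.tips_ahead is the distance from the TCP to the fingertips, in m); z points along the fingers, y is the direction in which the jaws open and shut (so a half turn about z gives the same grasp; the last joint's range is limited). The gripper opens to 88 mm and grips with 3 to 60 N. Pads are 18 mm wide; open, the fingers measure 123 mm over their backs; the gripper's body (75 mm by 187 mm) begins 45 mm behind the grasp point.
Start: joints at [-1.264, 0.689, -0.195, 1.565, 0.157, 0.902, -0.215], TCP at [0.168, 0.602, 0.258] pointing down, gripper open.
Joint ranges: [-3.01, 3.01], [-0.46, 2.08], [-1.47, 1.51], [0.13, 2.56], [-1, 4.14], [0.04, 2.09], [-2.66, 2.66]. Speed limits (rad/s): [2.57, 2.57, 3.14, 3.14, 3.14, 3.14, 3.14].

INTERFACE

Orientations are given as a unit quaternion [x, y, z, w].
In Python, from plant import r gives the robot as it stands.
- The arm moves only by the shell command python3 -m inch 'ROWS' [FORCE]. ROWS is JSON, a list of rows, each a list of 5 numbers: the shift along the world's x, y, z in units of 25 mm (1.0 is 25 mm), then the turn about the world's z in units of 6 degrees (1.0 is 6 degrees), then the finger opening in mm, from 0 to 88.1. A call has 1 to 5 rows; each row shifts and turns the commanded pose from where the row before left it; what a row does not reach is not made up. A row lasts 1/10 s, in which the tool goes at most 50 mm and 8.59 degrees, less where a joint would pass 70% of its speed; a pose out of reach is approached as far as the arm can. A call is refused whole if a number of a shift passes 1 or a number of a turn 1, either way. A call with a gripper value outside its range is refused whole. The fingers move at their own pace and stop on an object; FORCE is the grip in N (left out, the last holds). Time passes only in rows, so rows that do not move let the fingers close. It gives the time, the measured TCP pose, the force and the opening at its end, in the units of the state.
- r.get_state(): the state, without advancing time (a new reading comes with each control period).
- r.snapshot(name): name is "scene" or "top"; returns a dict with "pixels" (480x640x3 uint8, red, green, blue), "range_z" (480x640 float32, m along the optical axis (not along the pixel's ray), 0 where there is no reading), "K" (3x3 intrinsics, pixels), "k1" (the pictures are not rectified: a ray, as slopes to the right and down, at radius r is drawn at 1 + k1 r^2 times it, then the intrinsics apply), "position" and "attitude" of the camera in the world. Camera axes: x right, y up, looking along -z (the intrinsics and any distortion apply to the point x, -y, -z); pixel columns grow to the right and rows downward; lengths in m; the calibration is good to about 2 mm. A picture is of the moment at which its call begins.
- r.finish_job(): hands the job in, once; it reports no verdict.
The state is a dict: "clock": time; "q": joint angles; "qd": joint speeds; "joint_torque": joint torques, N m; "tool_pos": TCP position; "eef_rot": TCP orientation; "contact_force": force on the tool from outside, world axes, zero at the start; "moment": the same for the moment, N m; "opening": opening from 0.0 (shut) to 1.0 (fully open).
Only numpy, scipy, OpenCV 4.12 (cv2) and the standard library are available. Lean on these libraries where they do the work, as an engineer would, in place of code of your own. Each camera call takes 0.05 s, during which the arm holds its last target. There are 200 camera calls.

## Working session

There is one attempt and no reset: what is moved stays moved. The work goes in short steps, Python scripts to look and compute and a shell command to move; the robot and the scene stay as the last step left them, time stands still between calls to the robot, and variables do not carry over. Pictures are saved under pics/ and viewed, about 8 in all and at most 12, crops included, and the job is handed in when it is done.

```bash
mkdir -p pics; ls
cat > h.py <<'E'
import numpy as np, cv2
from scipy.spatial.transform import Rotation as R
from plant import r
def snap(n, png=None):
    s=r.snapshot(n)
    if png: cv2.imwrite(png, s['pixels'][:,:,::-1])
    return s
def cloud(s):
    """world xyz per pixel (480x640x3), nan without reading"""
    z=s['range_z'].astype(float); h,w=z.shape
    u,v=np.meshgrid(np.arange(w),np.arange(h))
    k=float(s['k1']); D=np.array([k,0,0,0,0.])
    p=cv2.undistortPoints(np.stack([u,v],-1).reshape(-1,1,2).astype(np.float64),np.array(s['K'],float),D).reshape(h,w,2)
    P=np.stack([p[...,0]*z,-p[...,1]*z,-z],-1)
    a=np.array(s['attitude'],float)
    M=a if a.shape==(3,3) else R.from_quat(a).as_matrix()
    P=P@M.T+np.array(s['position']); P[z<=0]=np.nan
    return P
def st():
    s=r.get_state(); print('t',round(s['clock'],2),'p',np.round(s['tool_pos'],4),'yaw/eul',np.round(R.from_quat(s['eef_rot']).as_euler('xyz',degrees=True),1),'F',np.round(s['contact_force'],1),'M',np.round(s['moment'],2),'op',round(s['opening']*88.1,1))
E
python3 - <<'E'
from h import *
for n in('scene','top'):
    s=snap(n,f'pics/{n}0.png'); print(n,s['position'],s['attitude'],s['k1'],s['K'][0])
    np.savez(f'{n}0.npz',P=cloud(s),C=s['pixels'])
st(); print(r.tips_ahead)
E
```

```text
pics
scene [1.40237618 0.0742396  0.85870481] [0.29553169 0.32176447 0.67328613 0.59650183] -0.07572152713258967 [453.4805411    0.         327.89497327]
top [ 0.37799628 -0.01486174  1.26955522] [-0.04889981  0.04847657  0.71359173 -0.69716976] -0.0682901501503308 [492.88166108   0.         325.02770672]
t 0.1 p [0.1683 0.6014 0.257 ] yaw/eul [-179.9    0.   164.4] F [-0.6 -0.2  0.9] M [ 0.02 -0.05 -0.  ] op 88.1
0.019
```

View pics/scene0.png

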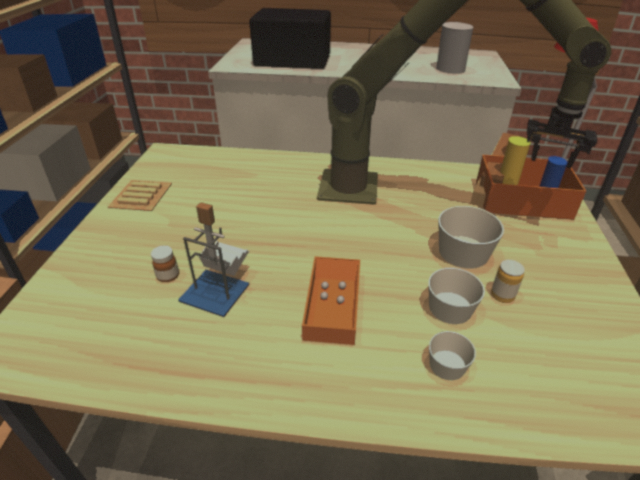

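View pics/top0.png

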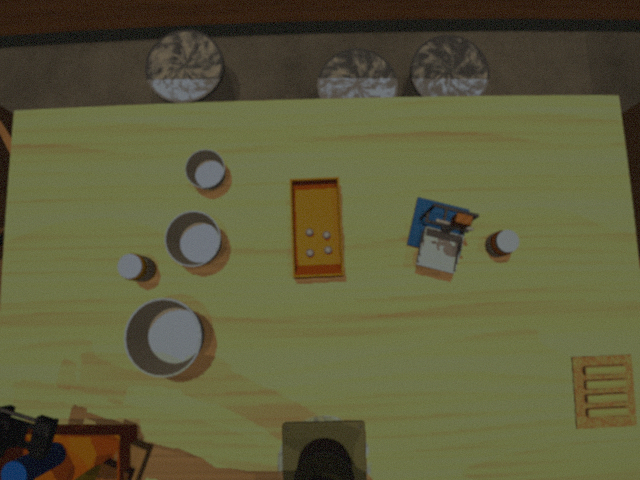

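The top view shows the bin at about (318,228), the middle tub at (193,240), and the stand and scoop at (440,228) with the mouth towards the robot. The jar (503,242) is just right of the stand, and the can (132,266) is left of the tub. Next I'll measure them.

```bash
python3 - <<'E'
from h import *
d=np.load('top0.npz');P=d['P'];C=d['C'].astype(int)
e=np.load('scene0.npz');Q=e['P'];D=e['C'].astype(int)
hsvT=cv2.cvtColor(d['C'],cv2.COLOR_RGB2HSV);hsvS=cv2.cvtColor(e['C'],cv2.COLOR_RGB2HSV)
def box(P,m,n):
    X=P[m]; X=X[~np.isnan(X[:,0])]
    rc=cv2.minAreaRect((X[:,:2]*1000).astype(np.float32)); print(n,len(X),'rect',np.round(rc[0],1),np.round(rc[1],1),round(rc[2],1),'z',np.round(np.percentile(X[:,2],[1,50,99]),4)); return X
for nm,A in(('T',P),('S',Q)):
    x,y,z=A[...,0],A[...,1],A[...,2]
    print(nm,'bench z',np.nanmedian(z[(x>.3)&(x<.45)&(y>-.1)&(y<.1)]))
    box(A,(abs(z-.055)<.007)&(abs(y-.0)<.12)&(x>.4)&(x<.85),'bin rim')
    X=box(A,(abs(z-.08)<.006)&(x>.45)&(x<.7)&(y>.22)&(y<.41),'tub rim')
    c,rad=cv2.minEnclosingCircle((X[:,:2]*1000).astype(np.float32)); print(' circ',c,rad)
    box(A,(z>.115)&(x>.4)&(x<.8)&(y<-.15)&(y>-.5),'stand high')
    box(A,(z>.232)&(z<.29)&(x>.4)&(x<.8)&(y<-.15)&(y>-.5),'grip top')
    box(A,(z>.06)&(z<.12)&(x>.45)&(x<.7)&(y<-.38)&(y>-.55),'jar')
    box(A,(z>.06)&(z<.13)&(x>.45)&(x<.65)&(y<.55)&(y>.41),'can')
for nm,A,H in(('T',P,hsvT),('S',Q,hsvS)):
    x,y=A[...,0],A[...,1]; z=A[...,2]
    b=(H[...,0]>95)&(H[...,0]<125)&(H[...,1]>100)&(x>.4)&(x<.85)&(y<-.15)&(y>-.5)
    box(A,b&(abs(z-.01)<.012),'base '+nm)
    # balls: within bin, height
    m=(z>.012)&(z<.035)&(abs(y)<.07)&(x>.45)&(x<.8)&(H[...,1]<110)
    n,l,s,c=cv2.connectedComponentsWithStats(m.astype(np.uint8))
    for i in range(1,n):
        if s[i,4]>5: print(' ball',nm,np.round(c[i]),s[i,4],np.round(np.nanmean(A[l==i],0),4),np.round(np.nanmax(A[l==i][:,2]),4))
E
python3 - <<'E'
import cv2
a=cv2.imread('pics/scene0.png')[190:320,140:370];b=cv2.imread('pics/top0.png')[170:290,280:520]
a=cv2.resize(a,(800,452),interpolation=cv2.INTER_CUBIC)
cv2.imwrite('pics/crop1.png',a)
E
```

```text
T bench z 0.000262469594157988
bin rim 696 rect [584.1   4.9] [251.4 126. ] 1.1 z [0.0484 0.0546 0.0603]
tub rim 355 rect [556.4 309.2] [137.9 137.6] 89.7 z [0.0746 0.0793 0.0839]
 circ (556.869140625, 309.7261657714844) 70.25633239746094
stand high 741 rect [ 568.8 -306.2] [107.8  58.1] 74.4 z [0.1152 0.1862 0.2676]
grip top 250 rect [ 557.3 -306.2] [37.1 23.3] 75.6 z [0.2326 0.2631 0.2689]
jar 492 rect [ 531.3 -461.8] [59.8 56. ] 9.1 z [0.0605 0.0848 0.0905]
can 686 rect [488.  455.3] [63.3 64.2] 16.5 z [0.061  0.0984 0.1041]
S bench z -0.00011878300272538667
bin rim 661 rect [587.6   4.3] [256.  126.4] 1.1 z [0.0481 0.054  0.0582]
tub rim 361 rect [561.7 309.4] [137.2 139.8] 51.2 z [0.0742 0.0788 0.0835]
 circ (561.4397583007812, 308.40338134765625) 71.72349548339844
stand high 958 rect [ 572.5 -307.2] [109.4  59.8] 74.7 z [0.1159 0.1859 0.266 ]
grip top 262 rect [ 561.5 -307.5] [39.  24.4] 76.7 z [0.2323 0.2534 0.2668]
jar 365 rect [ 537.3 -461.3] [57.3 55.1] 25.4 z [0.0607 0.0832 0.0877]
can 609 rect [496.4 454.6] [63.9 64.7] 79.4 z [0.0604 0.0944 0.1032]
base T 827 rect [ 582.8 -308.8] [131.6 126.1] 74.9 z [0.0042 0.0104 0.0159]
 ball T [309. 232.] 39 [0.5744 0.0238 0.0213] 0.0267
 ball T [326. 234.] 39 [ 0.5667 -0.0192  0.0231] 0.0272
 ball T [328. 250.] 40 [ 0.5277 -0.0226  0.0222] 0.0315
 ball T [310. 252.] 37 [0.5214 0.0234 0.023 ] 0.0294
base S 1242 rect [ 590.  -310.7] [136.  125.4] 76.2 z [0.0058 0.0099 0.0139]
 ball S [324. 285.] 36 [ 0.5362 -0.0226  0.0201] 0.0258
 ball S [342. 285.] 37 [0.53   0.0238 0.0203] 0.0277
 ball S [324. 295.] 41 [ 0.5753 -0.0194  0.0204] 0.0256
 ball S [340. 299.] 38 [0.5835 0.0235 0.0202] 0.026
```

View pics/crop1.png

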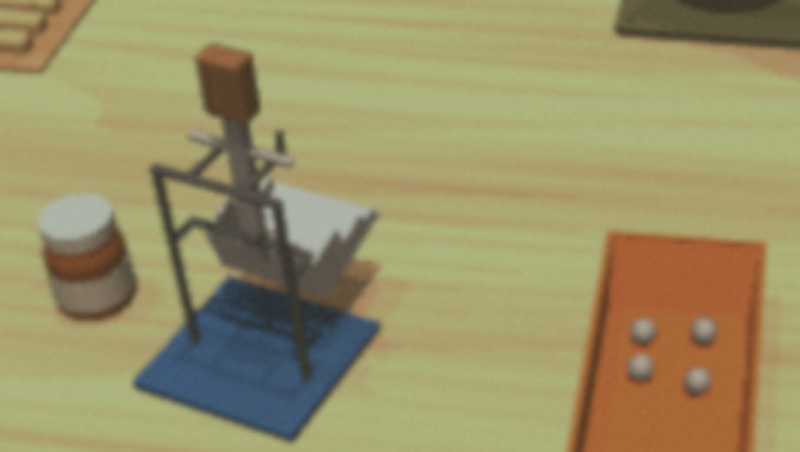

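```bash
python3 -m inch '[[1,-0.8,0.4,0,88],[1,-0.8,0.4,0,88],[1,-0.8,0.4,0,88],[1,-0.8,0.4,0,88],[1,-0.8,0.4,0,88]]' 5
python3 -m inch '[[1,-0.8,0.2,0,88],[1,-0.8,0.2,0,88],[1,-0.8,0.2,0,88],[1,-0.8,0,0,88],[1,-1,0,0,88]]'
python3 -m inch '[[1,-1,0,0,88],[1,-1,0,0,88],[1,-1,0,0,88],[1,-1,0,0,88],[1,-1,0,0,88]]'
python3 -m inch '[[0,-1,0,0,88],[0,-1,0,0,88],[0,-1,0,0,88],[0,-1,0,0,88],[0,-1,0,0,88]]'
```

```text
clock: 0.6
tool_pos: [0.2942, 0.5007, 0.3078]
eef_rot: [0.136, 0.991, -0.0, -0.0]
contact_force: [-0.1, 0.7, -0.1]
opening: 1.003
clock: 1.1
tool_pos: [0.419, 0.3964, 0.3226]
eef_rot: [0.136, 0.991, 0.0, -0.0]
contact_force: [0.3, 0.2, -0.1]
opening: 1.0
clock: 1.6
tool_pos: [0.544, 0.2706, 0.3223]
eef_rot: [0.136, 0.991, -0.0, -0.0]
contact_force: [-0.3, 0.7, -0.1]
opening: 0.997
clock: 2.1
tool_pos: [0.543, 0.1457, 0.3223]
eef_rot: [0.136, 0.991, -0.0, -0.0]
contact_force: [0.6, 0.2, 0.2]
opening: 0.997
```

```bash
python3 -m inch '[[0.65,-1,0,0,88],[0,-1,0,0,88],[0,-1,0,0,88],[0,-1,0,0,88],[0,-1,0,0,88]]'
python3 -m inch '[[0,-1,0,0,88],[0,-1,0,0,88],[0,-1,0,0,88],[0,-1,0,0,88],[0,-1,0,0,88]]'
python3 -m inch '[[0,-1,0,0,88],[0,-1,0,0,88],[0,-1,0,0,88],[0,-1,0,0,88],[0,-1,0,0,88]]'
python3 -m inch '[[0,-1,0,0,88],[0,-1,0,0,88],[0,-1,0,0,88],[0,-0.1,0,0,88],[0,0,0,0,88]]'
python3 - <<'E'
from h import *
st()
for n in('top','scene'):
    s=snap(n,f'pics/{n}1.png');P=cloud(s);H=cv2.cvtColor(s['pixels'],cv2.COLOR_RGB2HSV)
    x,y,z=np.moveaxis(P,-1,0)
    m=(z>.215)&(z<.27)&(x>.53)&(x<.59)&(y<-.28)&(y>-.335)&(H[...,0]<15)
    print(n,m.sum(),np.round(np.nanmin(P[m],0),4),np.round(np.nanmax(P[m],0),4))
a=cv2.imread('pics/scene1.png')[140:320,120:360];cv2.imwrite('pics/crop2.png',cv2.resize(a,(800,600),interpolation=cv2.INTER_CUBIC))
E
```

```text
clock: 2.6
tool_pos: [0.5593, 0.0208, 0.3223]
eef_rot: [0.136, 0.991, -0.0, -0.0]
contact_force: [0.2, -0.3, 0.0]
opening: 0.999
clock: 3.1
tool_pos: [0.5592, -0.1041, 0.3223]
eef_rot: [0.136, 0.991, 0.0, -0.0]
contact_force: [0.6, 0.3, 0.4]
opening: 0.999
clock: 3.6
tool_pos: [0.5592, -0.229, 0.3223]
eef_rot: [0.136, 0.991, 0.0, -0.001]
contact_force: [0.6, 0.2, 0.8]
opening: 0.995
clock: 4.1
tool_pos: [0.5592, -0.3054, 0.3222]
eef_rot: [0.136, 0.991, 0.0, -0.001]
contact_force: [0.5, 0.3, -0.8]
opening: 1.0
t 4.1 p [ 0.5592 -0.3054  0.3222] yaw/eul [ 1.800e+02 -1.000e-01  1.643e+02] F [ 0.5  0.3 -0.8] M [ 0.05 -0.04 -0.04] op 88.1
top 127 [ 0.5425 -0.3194  0.2214] [ 0.5682 -0.2865  0.2678]
scene 194 [ 0.5595 -0.3194  0.2176] [ 0.5769 -0.2898  0.267 ]
```

View pics/crop2.png

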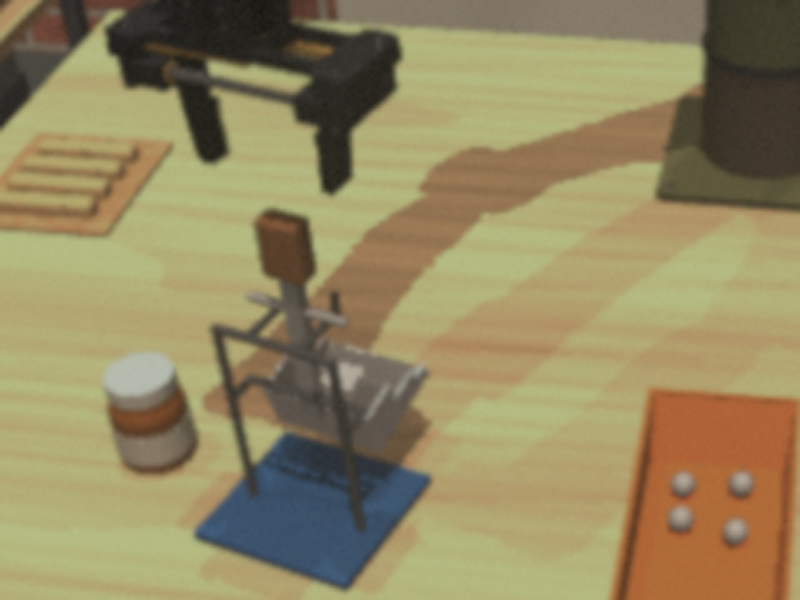

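```bash
python3 -m inch '[[0,-0.05,-0.8,0.1,88],[0,0,-0.8,0,88],[0,0,-0.8,0,88],[0,0,-0.69,0,88],[0,0,0,0,88]]' 25
python3 -m inch '[[0,0,0,0,20],[0,0,0,0,20],[0,0,0,0,20],[0,0,0,0,20],[0,0,0,0,20]]' 25
python3 -m inch '[[0,0,0,0,20],[0,0,0,0,20],[0,0,0.2,0,20],[0,0,0.3,0,20],[0,0,0.5,0,20]]'
python3 -m inch '[[0,0,0.5,0,20],[0,0,0.3,0,20],[0,0,0,0,20]]'
python3 - <<'E'
from h import *
st()
E
```

```text
clock: 4.7
tool_pos: [0.5586, -0.3042, 0.2433]
eef_rot: [0.129, 0.992, 0.001, -0.002]
contact_force: [0.2, 0.4, 0.7]
opening: 0.999
clock: 5.2
tool_pos: [0.5598, -0.3069, 0.246]
eef_rot: [0.131, 0.991, -0.0, 0.0]
contact_force: [-0.6, -0.0, -0.6]
opening: 0.569
clock: 5.7
tool_pos: [0.5591, -0.3066, 0.2705]
eef_rot: [0.131, 0.991, 0.0, -0.001]
contact_force: [-0.7, -0.3, -2.9]
opening: 0.408
clock: 6.0
tool_pos: [0.5605, -0.3072, 0.2924]
eef_rot: [0.131, 0.991, -0.0, 0.002]
contact_force: [0.2, -1.5, -1.5]
opening: 0.404
t 6.0 p [ 0.5605 -0.3072  0.2924] yaw/eul [-180.     0.2  165. ] F [ 0.2 -1.5 -1.5] M [-0.03 -0.03  0.03] op 35.6
```

```bash
python3 -m inch '[[-0.3,0.08,0,0,20],[-0.7,0.18,0,0,20],[-0.9,0.24,0,0,20],[-0.9,0.24,0,0,20],[-0.7,0.18,0,0,20]]' 25
python3 -m inch '[[-0.5,0.13,0.3,0,20],[-0.3,0.08,0.5,0,20],[-0.1,0,0.3,0,20],[0,0,0,0,20]]'
cat >> h.py <<'E'
def tilt(names=('top','scene'),yoff=0.,save=None):
    """scoop tilt (deg, + = top towards mouth) fitted to both clouds with a model point set; scoop frame origin at grip"""
    from scipy.optimize import least_squares
    s=r.get_state(); p=np.array(s['tool_pos']); ax=R.from_quat(s['eef_rot']).as_matrix()[:,1]
    if ax[1]<0: ax=-ax
    yaw=np.arctan2(-ax[0],ax[1]); c,sn=np.cos(yaw),np.sin(yaw)
    out=[]
    for n in names:
        sp=snap(n, save and f'pics/{save}_{n}.png'); P=cloud(sp).reshape(-1,3)-p
        L=np.stack([c*P[:,0]+sn*P[:,1],-sn*P[:,0]+c*P[:,1],P[:,2]],-1)
        # candidate pan points: near circle about grip
        m=(np.abs(L[:,1])<.05)&(L[:,2]<-.1)&(L[:,2]>-.22)&(L[:,0]>-.12)&(L[:,0]<.1)&(p[2]+L[:,2]>.03); L=L[m]
        def res(th):
            # floor top line & back wall outer line (scoop 2D, grip origin): min distance
            ct,st_=np.cos(th),np.sin(th)  # undo tilt
            X=L[:,0]*ct-L[:,2]*st_*-1 ; X=L[:,0]*ct+L[:,2]*st_; Z=-L[:,0]*st_+L[:,2]*ct
            def seg(a,b):
                a=np.array(a)-[0,.195];b=np.array(b)-[0,.195];d=b-a
                t=np.clip(((X-a[0])*d[0]+(Z-a[1])*d[1])/(d@d),0,1)
                return np.hypot(X-a[0]-t*d[0],Z-a[1]-t*d[1])
            segs=[seg((-.012,.002),(-.094,.024)),seg((-.012,0),(-.012,.045)),seg((-.005,.035),(-.005,.175)),seg((.005,.035),(.005,.175))]
            return np.minimum.reduce(segs)
        ths=np.radians(np.arange(-30,60.1,0.5)); co=[np.minimum(res(t),.02).mean() for t in ths]
        i=int(np.argmin(co)); out.append((n,len(L),round(float(np.degrees(ths[i])),1),round(co[i]*1000,1)))
    return out
E
python3 - <<'E'
from h import *
st(); print(tilt(save='t1'))
a=cv2.imread('pics/t1_scene.png')[110:350,120:440];cv2.imwrite('pics/crop3.png',cv2.resize(a,(800,600),interpolation=cv2.INTER_CUBIC))
E
```

```text
clock: 6.5
tool_pos: [0.4695, -0.2832, 0.2899]
eef_rot: [0.131, 0.991, 0.0, -0.001]
contact_force: [-0.1, -0.4, -2.2]
opening: 0.407
clock: 6.9
tool_pos: [0.4509, -0.2792, 0.3198]
eef_rot: [0.131, 0.991, -0.001, 0.002]
contact_force: [1.3, 0.2, -1.1]
opening: 0.407
t 6.9 p [ 0.4509 -0.2792  0.3198] yaw/eul [-180.     0.2  165. ] F [ 1.3  0.2 -1.1] M [ 0.05 -0.05 -0.  ] op 35.8
[('top', 1766, 0.0, np.float64(3.6)), ('scene', 955, 1.5, np.float64(4.4))]
```

View pics/crop3.png

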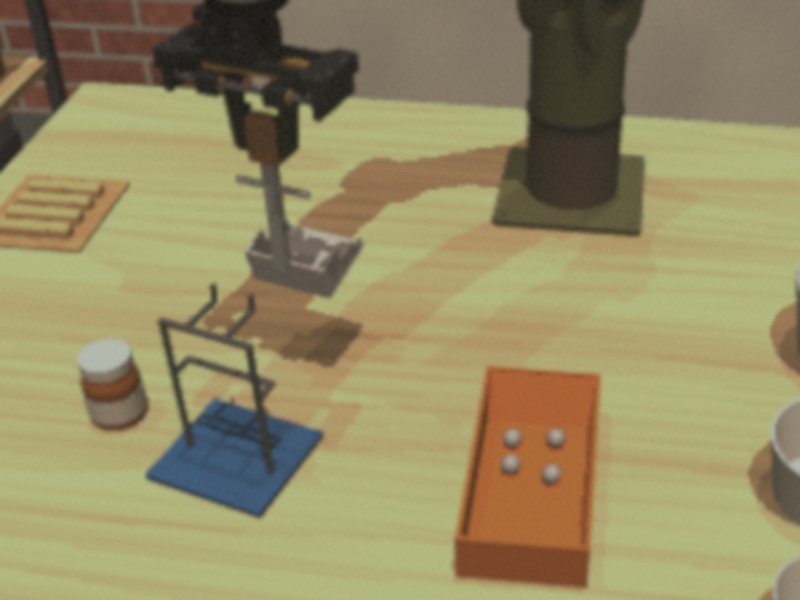

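The scoop hangs upright in the jaws, clear of the stand. Next I turn it to the bin's axis and lower it behind the balls.

```bash
python3 -m inch '[[0,0.5,0,0.2,20],[0,0.9,0,0.5,20],[0.2,1,0,0.5,20],[0.6,1,0,0.5,20],[0.9,1,0,0.5,20]]' 25
python3 -m inch '[[1,1,0,0.5,20],[1,1,0,0,20],[1,1,0,0,20],[1,1,0,0,20],[1,1,0,0,20]]'
python3 -m inch '[[1,1,0,0,20],[1,0.74,0,0,20],[0.75,0.3,0,0,20],[0.4,0,0,0,20],[0,0,0,0,20]]'
python3 -m inch '[[0,0,0,0,20],[0,0,0,0,20]]'
python3 - <<'E'
from h import *
st(); print(tilt(save='t2'))
E
```

```text
clock: 7.5
tool_pos: [0.4912, -0.1654, 0.3178]
eef_rot: [0.013, 1.0, 0.0, -0.001]
contact_force: [0.7, -0.3, -1.6]
opening: 0.407
clock: 8.0
tool_pos: [0.6172, -0.0396, 0.3176]
eef_rot: [-0.013, 1.0, 0.001, -0.001]
contact_force: [0.4, -0.3, -2.8]
opening: 0.407
clock: 8.5
tool_pos: [0.6959, 0.0108, 0.3168]
eef_rot: [-0.013, 1.0, 0.001, -0.001]
contact_force: [-0.5, 0.7, -2.6]
opening: 0.401
clock: 8.7
tool_pos: [0.6949, 0.0079, 0.3179]
eef_rot: [-0.011, 1.0, 0.0, -0.001]
contact_force: [0.0, -0.4, -1.7]
opening: 0.409
t 8.7 p [0.6949 0.0079 0.3179] yaw/eul [ 1.800e+02 -1.000e-01 -1.788e+02] F [ 0.  -0.4 -1.7] M [ 0.04 -0.09  0.03] op 36.1
[('top', 423, 0.0, np.float64(3.7)), ('scene', 1337, 2.0, np.float64(2.5))]
```

```bash
python3 -m inch '[[0.1,-0.05,-0.8,0,20],[0,0,-1,0,20],[0,0,-1,0,20],[0,0,-1,0,20],[0,0,-0.6,0,20]]' 25
python3 -m inch '[[0,0,-0.1,0,20],[0,0,-0.1,0,20],[0,0,-0.1,0,20],[0,0,0,0,20]]' 12
python3 - <<'E'
from h import *
st(); print(tilt(['top'],save='t3'))
E
```

```text
clock: 9.3
tool_pos: [0.6971, 0.0058, 0.2062]
eef_rot: [-0.01, 1.0, -0.0, -0.001]
contact_force: [-0.7, -0.4, -2.0]
opening: 0.407
clock: 9.7
tool_pos: [0.6989, 0.0063, 0.2014]
eef_rot: [-0.01, 1.0, 0.0, 0.001]
contact_force: [-1.4, 0.9, -1.6]
opening: 0.405
t 9.7 p [0.6989 0.0063 0.2014] yaw/eul [ 1.800e+02  1.000e-01 -1.788e+02] F [-1.4  0.9 -1.6] M [-0.04 -0.05  0.03] op 35.7
[('top', 141, 0.0, np.float64(6.2))]
```

```bash
python3 -m inch '[[0,0,-0.1,0,20],[0,0,-0.1,0,20],[-0.2,0,0,0,20],[-0.3,0,0,0,20],[-0.3,0,0,0,20]]' 7
python3 - <<'E'
from h import *
st(); print(tilt(['top','scene'],save='t4'))
E
```

```text
clock: 10.25
tool_pos: [0.6804, 0.0062, 0.1982]
eef_rot: [-0.01, 1.0, 0.0, 0.003]
contact_force: [-0.2, -0.2, 4.0]
opening: 0.408
t 10.25 p [0.6804 0.0062 0.1982] yaw/eul [ 180.     0.4 -178.9] F [-0.2 -0.2  4. ] M [-0.17 -0.04 -0.09] op 35.9
[('top', 72, 1.5, np.float64(7.9)), ('scene', 654, 10.0, np.float64(3.9))]
```

```bash
python3 -m inch '[[-0.3,0,0,0,20],[-0.3,0,0,0,20],[-0.3,0,-0.05,0,20],[-0.2,0,-0.05,0,20],[0,0,0,0,20]]' 7
python3 - <<'E'
from h import *
st(); print(tilt(['top','scene'],save='t5'))
a=cv2.imread('pics/t5_scene.png')[180:360,260:500]
cv2.imwrite('pics/crop5.png',cv2.resize(a,(800,600),interpolation=cv2.INTER_CUBIC))
E
```

```text
clock: 10.85
tool_pos: [0.6518, 0.0058, 0.1942]
eef_rot: [-0.01, 1.0, -0.0, 0.002]
contact_force: [0.8, -1.5, 6.5]
opening: 0.41
t 10.85 p [0.6518 0.0058 0.1942] yaw/eul [-180.     0.2 -178.8] F [ 0.8 -1.5  6.5] M [-0.28 -0.38 -0.04] op 36.1
[('top', 15, -1.0, np.float64(3.6)), ('scene', 732, 19.5, np.float64(5.0))]
```

View pics/crop5.png

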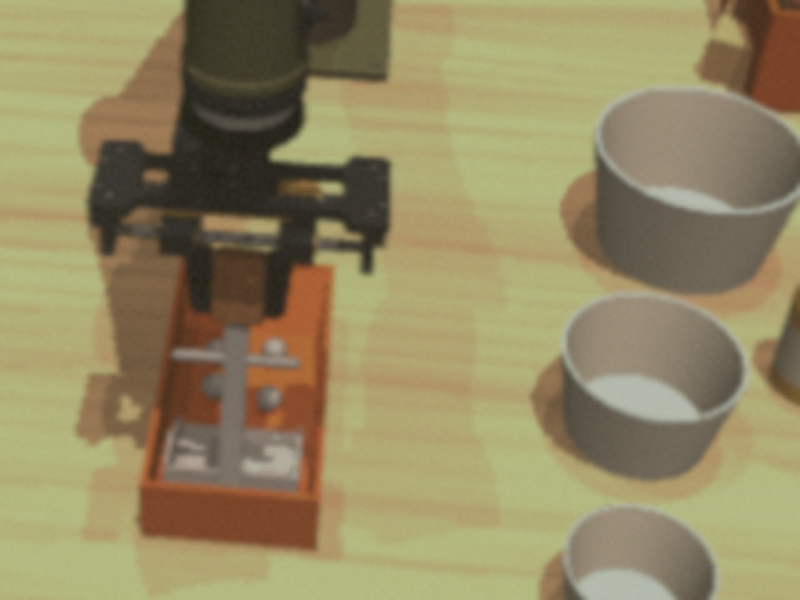

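The pan lies flat on the bin floor behind the four balls. I'll grip firmly and push towards the near slope.

```bash
python3 -m inch '[[0,0,0,0,20],[0,0,0.06,0,20],[-0.3,0,0,0,20],[-0.4,-0.01,0,0,20],[-0.4,-0.01,0,0,20]]' 40
python3 -m inch '[[-0.4,-0.01,0,0,20],[-0.4,-0.01,0,0,20],[-0.4,-0.01,0,0,20],[-0.4,-0.01,0,0,20],[-0.4,-0.01,0,0,20]]'
python3 -m inch '[[-0.3,-0.01,0,0,20],[-0.3,0,0,0,20],[-0.2,0,0,0,20],[-0.2,0,0,0,20],[0,0,0,0,20]]'
python3 - <<'E'
from h import *
st(); print(tilt(['top','scene'],save='t6'))
a=cv2.imread('pics/t6_scene.png')[200:350,260:460]
b=cv2.imread('pics/t6_top.png')[160:310,220:420]
cv2.imwrite('pics/crop6.png',cv2.resize(np.hstack([a,b]),(800,300),interpolation=cv2.INTER_CUBIC))
E
```

```text
clock: 11.45
tool_pos: [0.6226, 0.0061, 0.1943]
eef_rot: [-0.01, 1.0, 0.0, 0.0]
contact_force: [5.2, -0.7, 2.1]
opening: 0.406
clock: 11.95
tool_pos: [0.5726, 0.0048, 0.1945]
eef_rot: [-0.01, 1.0, 0.0, 0.0]
contact_force: [1.3, -0.5, -1.9]
opening: 0.406
clock: 12.45
tool_pos: [0.5489, 0.0042, 0.1947]
eef_rot: [-0.011, 1.0, 0.0, 0.001]
contact_force: [2.5, -0.7, -2.2]
opening: 0.406
t 12.45 p [0.5489 0.0042 0.1947] yaw/eul [ 1.800e+02  1.000e-01 -1.788e+02] F [ 2.5 -0.7 -2.2] M [-0.01 -1.09  0.06] op 35.7
[('top', 95, -25.5, np.float64(7.7)), ('scene', 659, 16.5, np.float64(10.5))]
```

View pics/crop6.png

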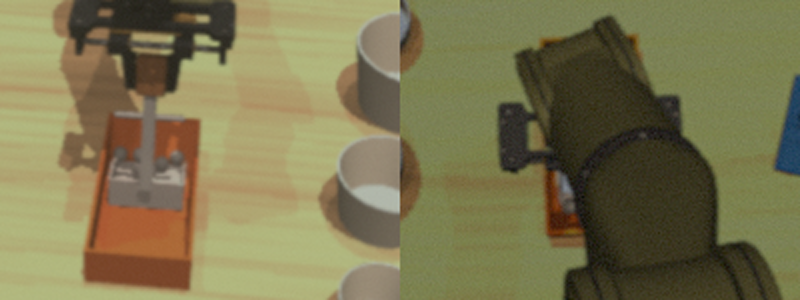

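```bash
python3 -m inch '[[-0.1,0,0,0,20],[-0.1,0,0,0,20],[0,0,0,0,20]]'
python3 - <<'E'
from h import *
st()
E
python3 -m inch '[[-0.1,0,0,0,20],[0,0,0,0,20],[0,0,0,0,20]]'
python3 - <<'E'
from h import *
st();s=snap('scene','pics/s7.png')
a=cv2.imread('pics/s7.png')[255:315,300:370]
cv2.imwrite('pics/crop7.png',cv2.resize(a,(700,600),interpolation=cv2.INTER_CUBIC))
E
```

```text
clock: 12.85
tool_pos: [0.5449, 0.0043, 0.1955]
eef_rot: [-0.01, 1.0, 0.0, 0.002]
contact_force: [5.9, -0.6, 4.6]
opening: 0.404
t 12.85 p [0.5449 0.0043 0.1955] yaw/eul [ 180.     0.2 -178.8] F [ 5.9 -0.6  4.6] M [-0.18 -1.61  0.05] op 35.6
clock: 13.15
tool_pos: [0.543, 0.0043, 0.1959]
eef_rot: [-0.01, 1.0, 0.0, 0.003]
contact_force: [4.5, -0.4, 7.5]
opening: 0.406
t 13.15 p [0.543  0.0043 0.1959] yaw/eul [ 180.     0.3 -178.8] F [ 4.5 -0.4  7.5] M [-0.26 -1.62  0.09] op 35.8
```

View pics/crop7.png

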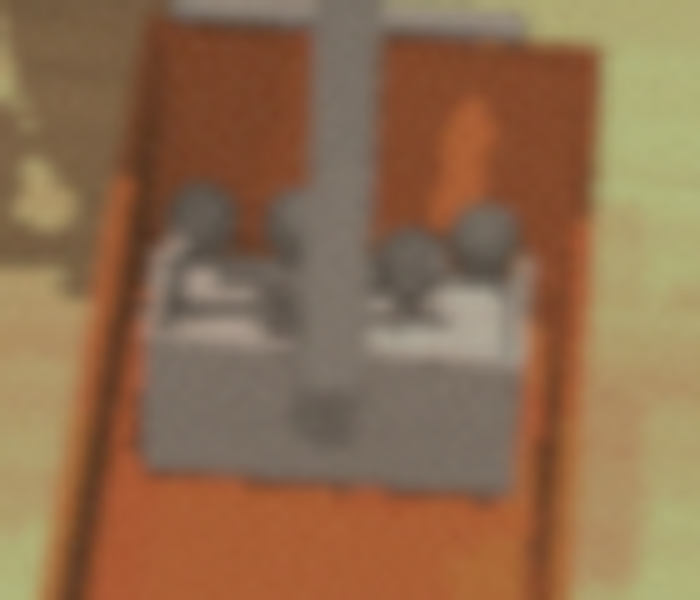

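All four balls are at the mouth edge, pinned against the slope. Next I ease the grip and pivot about the heel so the mouth rises under them.

```bash
python3 -m inch '[[0,0,0,0,20],[0,0,0,0,20],[0.1,0,0,0,20],[0.15,0,0.02,0,20],[0.15,0,0.02,0,20]]' 6
python3 - <<'E'
from h import *
st();print(tilt(['scene']))
E
python3 -m inch '[[0.15,0,0.02,0,20],[0.15,0,0.02,0,20],[0.1,0,0.02,0,20],[0,0,0,0,20]]'
python3 - <<'E'
from h import *
st();print(tilt(['scene'],save='t8'))
a=cv2.imread('pics/t8_scene.png')[195:315,290:380]
cv2.imwrite('pics/crop8.png',cv2.resize(a,(450,600),interpolation=cv2.INTER_CUBIC))
E
```

```text
clock: 13.7
tool_pos: [0.5483, 0.004, 0.1944]
eef_rot: [-0.01, 1.0, -0.0, -0.003]
contact_force: [-0.4, 0.6, -2.7]
opening: 0.406
t 13.7 p [0.5483 0.004  0.1944] yaw/eul [-180.    -0.4 -178.8] F [-0.4  0.6 -2.7] M [ 0.    0.15 -0.03] op 35.8
[('scene', 672, 18.0, np.float64(10.2))]
clock: 14.15
tool_pos: [0.5612, 0.0042, 0.1969]
eef_rot: [-0.01, 1.0, 0.0, 0.0]
contact_force: [-0.9, 0.9, -1.5]
opening: 0.408
t 14.15 p [0.5612 0.0042 0.1969] yaw/eul [ 180.     0.  -178.8] F [-0.9  0.9 -1.5] M [ 0.08  0.11 -0.03] op 35.9
[('scene', 699, 19.0, np.float64(9.3))]
```

View pics/crop8.png

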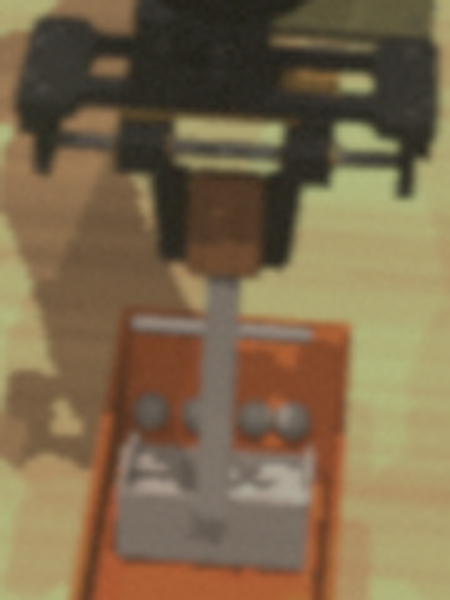

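The pan slid back level without picking up the balls. I'll try again with the mouth a few degrees up, starting with how the scoop hangs in a light grip.

```bash
python3 -m inch '[[0.2,0,0.2,0,20],[0.4,0,0.4,0,20],[0.6,0,0.4,0,20],[0.8,0,0.2,0,20],[0.8,0.03,0,0,20]]' 8
python3 -m inch '[[0.8,0.03,0,0,20],[0.6,0,0,0,20],[0.3,0,0,0,20],[0,0,0,0,20],[0,0,0,0,20]]' 8
cat >> h.py <<'E'
def stem(cams=('scene',),save=None):
    s=r.get_state(); p=np.array(s['tool_pos']); ax=R.from_quat(s['eef_rot']).as_matrix()[:,1]
    if ax[1]<0: ax=-ax
    yaw=np.arctan2(-ax[0],ax[1]); c,sn=np.cos(yaw),np.sin(yaw); o=[]
    for n in cams:
        P=cloud(snap(n,save and f'pics/{save}_{n}.png')).reshape(-1,3)-p
        L=np.stack([c*P[:,0]+sn*P[:,1],-sn*P[:,0]+c*P[:,1],P[:,2]],-1)
        m=(abs(L[:,1])<.012)&(L[:,2]<-.072)&(L[:,2]>-.15)&(L[:,0]>-.04)&(L[:,0]<.12); X=L[m]
        if len(X)<20: o.append((n,len(X)));continue
        ln=cv2.fitLine(X[:,[0,2]].astype(np.float32),cv2.DIST_HUBER,0,.001,.001).ravel()
        o.append((n,len(X),'tilt',round(float(np.degrees(np.arctan(-ln[0]/ln[1]))),1),'xmid',round(float(np.median(X[:,0])),4)))
    return o
def balls(n='scene',save=None):
    s=snap(n,save and f'pics/{save}_{n}.png');A=cloud(s);H=cv2.cvtColor(s['pixels'],cv2.COLOR_RGB2HSV)
    x,y,z=np.moveaxis(A,-1,0)
    m=(z>.012)&(z<.04)&(abs(y)<.07)&(x>.46)&(x<.72)&(H[...,1]<110)
    k,l,t,c=cv2.connectedComponentsWithStats(m.astype(np.uint8))
    return [(np.round(c[i]).tolist(),int(t[i,4]),np.round(np.nanmean(A[l==i],0),3).tolist()) for i in range(1,k) if t[i,4]>8]
E
python3 - <<'E'
from h import *
st();print(tilt(),stem(save='t9'),balls())
E
```

```text
clock: 14.7
tool_pos: [0.6323, 0.0048, 0.2285]
eef_rot: [-0.01, 1.0, 0.0, 0.001]
contact_force: [0.1, -0.4, -1.9]
opening: 0.408
clock: 15.2
tool_pos: [0.6728, 0.0056, 0.2269]
eef_rot: [-0.01, 1.0, 0.0, -0.0]
contact_force: [-1.4, 0.3, -2.5]
opening: 0.404
t 15.2 p [0.6728 0.0056 0.2269] yaw/eul [ 180.    -0.  -178.8] F [-1.4  0.3 -2.5] M [ 0.05  0.03 -0.02] op 35.6
[('top', 323, 9.0, np.float64(4.8)), ('scene', 1372, 15.5, np.float64(3.9))] [('scene', 233, 'tilt', 12.8, 'xmid', 0.0306)] [([320.0, 277.0], 35, [0.507, -0.039, 0.02]), ([344.0, 278.0], 79, [0.504, 0.028, 0.02]), ([318.0, 314.0], 9, [0.658, -0.024, 0.039])]
```

```bash
python3 -m inch '[[0.15,0,0,0,20],[0.15,0,0,0,20],[0.1,0,0,0,20],[0,0,0,0,20]]' 8
python3 - <<'E'
from h import *
st();print(tilt(),stem())
E
```

```text
clock: 15.8
tool_pos: [0.6837, 0.0056, 0.2269]
eef_rot: [-0.01, 1.0, 0.0, 0.0]
contact_force: [-0.6, 0.6, -2.6]
opening: 0.407
t 15.8 p [0.6837 0.0056 0.2269] yaw/eul [ 180.     0.  -178.8] F [-0.6  0.6 -2.6] M [ 0.02  0.09 -0.05] op 35.9
[('top', 382, 8.0, np.float64(5.0)), ('scene', 1364, 12.5, np.float64(3.7))] [('scene', 218, 'tilt', 9.8, 'xmid', 0.025)]
```

```bash
python3 -m inch '[[-0.3,0,-0.4,0,20],[0,0,-0.5,0,20],[0,0,-0.2,0,20],[0,0,-0.1,0,20],[-0.1,0,-0.05,0,20]]' 10
python3 -m inch '[[-0.1,0,-0.02,0,20],[-0.1,0,0,0,20],[0,0,0,0,20]]' 10
python3 - <<'E'
from h import *
st();print(tilt(),stem(),balls())
E
```

```text
clock: 16.45
tool_pos: [0.6753, 0.0059, 0.1982]
eef_rot: [-0.01, 1.0, 0.0, 0.003]
contact_force: [-2.7, -0.7, 11.9]
opening: 0.412
clock: 16.75
tool_pos: [0.6694, 0.0057, 0.1965]
eef_rot: [-0.01, 1.0, 0.0, 0.001]
contact_force: [-1.5, 0.2, 7.4]
opening: 0.407
t 16.75 p [0.6694 0.0057 0.1965] yaw/eul [ 180.     0.2 -178.8] F [-1.5  0.2  7.4] M [-0.03  0.19 -0.  ] op 35.9
[('top', 35, -1.0, np.float64(8.4)), ('scene', 704, 14.0, np.float64(3.9))] [('scene', 249, 'tilt', 14.7, 'xmid', 0.0316)] [([346.0, 279.0], 51, [0.505, 0.034, 0.018]), ([318.0, 313.0], 189, [0.64, -0.027, 0.02]), ([340.0, 315.0], 223, [0.638, 0.028, 0.019])]
```

```bash
python3 -m inch '[[0,0,0,0,20],[0,0,0,0,20],[0,0,0.08,0,20],[-0.3,0,0,0,20],[-0.4,-0.01,0,0,20]]' 50
python3 -m inch '[[-0.4,-0.01,0,0,20],[-0.4,-0.01,0,0,20],[-0.4,-0.01,0,0,20],[-0.4,-0.01,0,0,20],[-0.4,-0.01,0,0,20]]'
python3 -m inch '[[-0.4,-0.01,0,0,20],[-0.4,-0.01,0,0,20],[-0.4,-0.01,0,0,20],[-0.4,-0.01,0,0,20],[0,0,0,0,20]]'
python3 - <<'E'
from h import *
st()
E
```

```text
clock: 17.45
tool_pos: [0.6501, 0.0055, 0.1963]
eef_rot: [-0.01, 1.0, 0.0, -0.001]
contact_force: [-0.7, -0.3, -2.3]
opening: 0.4
clock: 17.95
tool_pos: [0.5994, 0.0041, 0.1965]
eef_rot: [-0.01, 1.0, 0.0, -0.001]
contact_force: [0.6, 0.4, -1.8]
opening: 0.407
clock: 18.45
tool_pos: [0.5618, 0.0034, 0.1978]
eef_rot: [-0.01, 1.0, 0.0, 0.002]
contact_force: [2.8, -0.6, -1.1]
opening: 0.404
t 18.45 p [0.5618 0.0034 0.1978] yaw/eul [ 180.     0.2 -178.8] F [ 2.8 -0.6 -1.1] M [ 0.05 -1.01  0.  ] op 35.5
```

```bash
python3 -m inch '[[0,0,-0.06,0,20],[-0.2,0,-0.02,0,20],[-0.2,0,0,0,20],[-0.2,0,0,0,20]]' 50
python3 - <<'E'
from h import *
st(); print(balls(save='b1'))
a=cv2.imread('pics/b1_scene.png')[255:315,300:370]
cv2.imwrite('pics/crop9.png',cv2.resize(a,(560,480),interpolation=cv2.INTER_CUBIC))
E
```

```text
clock: 18.85
tool_pos: [0.5496, 0.0036, 0.1964]
eef_rot: [-0.01, 1.0, 0.001, 0.004]
contact_force: [5.9, 0.0, 1.0]
opening: 0.403
t 18.85 p [0.5496 0.0036 0.1964] yaw/eul [ 179.9    0.5 -178.8] F [5.9 0.  1. ] M [-0.08 -2.05 -0.05] op 35.5
[([322.0, 281.0], 147, [0.521, -0.029, 0.019]), ([343.0, 282.0], 184, [0.517, 0.027, 0.018]), ([332.0, 299.0], 221, [0.595, 0.003, 0.03])]
```

View pics/crop9.png

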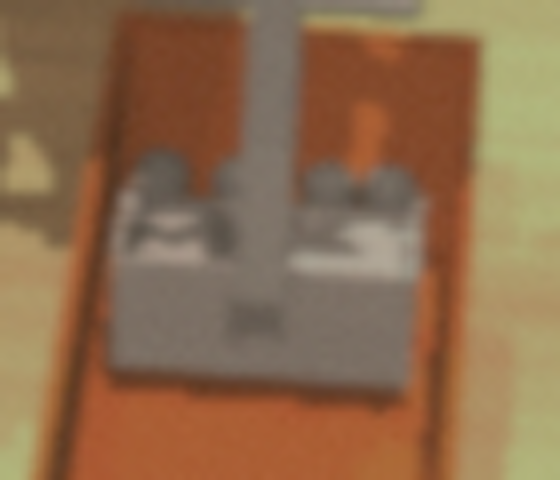

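```bash
python3 -m inch '[[-0.3,0,0.05,0,20],[-0.2,0,0.3,0,20],[-0.2,0,0.35,0,20],[-0.15,0,0.3,0,20],[0,0,0,0,20]]' 60
python3 - <<'E'
from h import *
st(); print(tilt(['scene']),stem(save='b2'))
s=snap('scene');A=cloud(s);x,y,z=np.moveaxis(A,-1,0)
m=(x>.47)&(x<.62)&(abs(y)<.06)&(z>.03)&(z<.11)
v,u=np.where(m); print(u.min(),u.max(),v.min(),v.max())
a=cv2.imread('pics/b2_scene.png')[235:310,300:375]
cv2.imwrite('pics/crop10.png',cv2.resize(a,(600,600),interpolation=cv2.INTER_CUBIC))
E
```

```text
clock: 19.4
tool_pos: [0.5224, 0.0029, 0.2202]
eef_rot: [-0.01, 1.0, -0.0, -0.002]
contact_force: [-0.8, -0.3, -2.6]
opening: 0.406
t 19.4 p [0.5224 0.0029 0.2202] yaw/eul [-180.    -0.3 -178.8] F [-0.8 -0.3 -2.6] M [-0.02  0.06  0.03] op 35.8
[('scene', 1150, 21.0, np.float64(8.8))] [('scene', 215, 'tilt', 16.5, 'xmid', 0.0466)]
307 357 257 299
```

View pics/crop10.png

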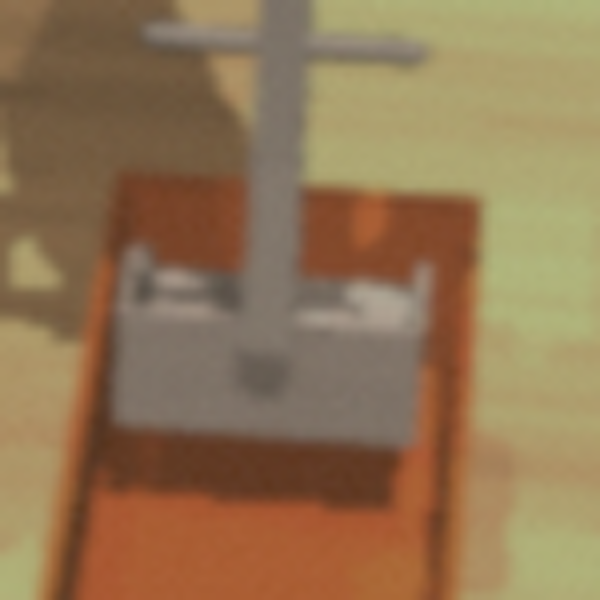

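The pan is empty, and the scoop turned in the jaws under the slope's push. The new plan is to level the pan under pressure and drive the edge right into the corner. Then I ease the grip and jerk back while pressing, so the heel holds and the mouth flips up.

```bash
python3 -m inch '[[0,0,0.6,0,20],[0.4,0,0.8,0,20],[0.8,0.02,0.2,0,20],[0.9,0.02,0,0,20],[0.9,0.02,0,0,20]]' 40
python3 -m inch '[[0.8,0.02,0,0,20],[0.6,0.02,0,0,20],[0.3,0,0,0,20],[0,0,0,0,20]]' 40
python3 - <<'E'
from h import *
st();print(tilt(),stem(save='b3'),balls('scene'),balls('top'))
E
```

```text
clock: 20.05
tool_pos: [0.5991, 0.0045, 0.2592]
eef_rot: [-0.01, 1.0, -0.0, -0.002]
contact_force: [0.5, -0.2, -3.0]
opening: 0.404
clock: 20.45
tool_pos: [0.6418, 0.0056, 0.2589]
eef_rot: [-0.01, 1.0, -0.0, -0.001]
contact_force: [-1.2, 0.2, -1.9]
opening: 0.407
t 20.45 p [0.6418 0.0056 0.2589] yaw/eul [ 1.800e+02 -1.000e-01 -1.788e+02] F [-1.2  0.2 -1.9] M [ 0.04  0.08 -0.06] op 35.9
[('top', 166, 3.5, np.float64(7.7)), ('scene', 1309, 21.0, np.float64(7.9))] [('scene', 252, 'tilt', 19.5, 'xmid', 0.0459)] [([317.0, 287.0], 15, [0.552, -0.039, 0.024]), ([343.0, 289.0], 40, [0.547, 0.029, 0.022])] [([304.0, 245.0], 37, [0.54, 0.038, 0.023]), ([311.0, 245.0], 25, [0.54, 0.021, 0.022])]
```

```bash
python3 -m inch '[[0,0,-0.6,0,20],[0,0,-0.8,0,20],[0,0,-0.7,0,20],[0,0,-0.25,0,20],[0,0,-0.1,0,20]]' 10
python3 -m inch '[[0,0,-0.1,0,20],[0,0,-0.1,0,20],[0,0,0,0,20]]' 8
python3 - <<'E'
from h import *
st();print(tilt(['scene']),stem(save='b4'),balls('scene'))
E
```

```text
clock: 21.2
tool_pos: [0.6416, 0.0056, 0.1986]
eef_rot: [-0.01, 1.0, -0.0, -0.001]
contact_force: [0.6, 0.1, -1.8]
opening: 0.409
clock: 21.5
tool_pos: [0.6423, 0.0057, 0.1943]
eef_rot: [-0.01, 1.0, 0.0, 0.0]
contact_force: [0.2, -0.3, -1.6]
opening: 0.405
t 21.5 p [0.6423 0.0057 0.1943] yaw/eul [ 180.     0.  -178.8] F [ 0.2 -0.3 -1.6] M [ 0.01  0.07 -0.01] op 35.7
[('scene', 845, 24.0, np.float64(4.9))] [('scene', 283, 'tilt', 23.7, 'xmid', 0.0493)] [([317.0, 289.0], 41, [0.555, -0.038, 0.021]), ([326.0, 290.0], 10, [0.554, -0.017, 0.02]), ([343.0, 290.0], 81, [0.549, 0.028, 0.02]), ([318.0, 312.0], 110, [0.632, -0.028, 0.017]), ([341.0, 314.0], 118, [0.63, 0.03, 0.014])]
```

```bash
python3 -m inch '[[0,0,-0.1,0,20],[0,0,-0.1,0,20],[0,0,0,0,20]]' 8
python3 - <<'E'
from h import *
st();print(tilt(['scene']),stem())
E
python3 -m inch '[[0,0,-0.1,0,20],[0,0,-0.1,0,20],[0,0,0,0,20]]' 8
python3 - <<'E'
from h import *
st();print(tilt(['scene']),stem())
E
```

```text
clock: 21.95
tool_pos: [0.6423, 0.0057, 0.1889]
eef_rot: [-0.01, 1.0, 0.0, 0.0]
contact_force: [0.4, 0.2, -1.7]
opening: 0.408
t 21.95 p [0.6423 0.0057 0.1889] yaw/eul [ 180.     0.  -178.8] F [ 0.4  0.2 -1.7] M [ 0.04 -0.05 -0.01] op 36.0
[('scene', 785, 24.0, np.float64(4.5))] [('scene', 296, 'tilt', 23.6, 'xmid', 0.0495)]
clock: 22.35
tool_pos: [0.6456, 0.0058, 0.1866]
eef_rot: [-0.01, 1.0, 0.0, 0.004]
contact_force: [2.3, -0.5, 8.0]
opening: 0.408
t 22.35 p [0.6456 0.0058 0.1866] yaw/eul [ 180.     0.5 -178.9] F [ 2.3 -0.5  8. ] M [-0.08 -0.56  0.01] op 36.0
[('scene', 752, 23.5, np.float64(4.3))] [('scene', 294, 'tilt', 25.4, 'xmid', 0.0473)]
```

```bash
python3 -m inch '[[0.15,0,-0.04,0,20],[0.15,0,-0.04,0,20],[0.15,0,-0.04,0,20],[0,0,0,0,20]]' 6
python3 - <<'E'
from h import *
st();print(tilt(['scene']),stem(),balls())
E
```

```text
clock: 22.85
tool_pos: [0.6563, 0.0061, 0.1829]
eef_rot: [-0.01, 1.0, 0.0, 0.003]
contact_force: [2.5, -0.3, 4.5]
opening: 0.407
t 22.85 p [0.6563 0.0061 0.1829] yaw/eul [ 180.     0.4 -178.8] F [ 2.5 -0.3  4.5] M [ 0.01 -0.49  0.02] op 35.9
[('scene', 638, 19.5, np.float64(3.7))] [('scene', 269, 'tilt', 22.7, 'xmid', 0.0408)] [([347.0, 290.0], 18, [0.549, 0.04, 0.019]), ([317.0, 291.0], 20, [0.559, -0.039, 0.018]), ([339.0, 291.0], 11, [0.553, 0.019, 0.017]), ([312.0, 313.0], 25, [0.645, -0.041, 0.026])]
```

```bash
python3 -m inch '[[0.15,0,-0.04,0,20],[0.1,0,-0.04,0,20],[0,0,-0.04,0,20],[0,0,0,0,20]]' 6
python3 - <<'E'
from h import *
st();print(tilt(['scene']),stem())
E
```

```text
clock: 23.4
tool_pos: [0.6608, 0.0062, 0.1797]
eef_rot: [-0.01, 1.0, 0.0, 0.002]
contact_force: [-0.7, 0.6, 5.9]
opening: 0.407
t 23.4 p [0.6608 0.0062 0.1797] yaw/eul [ 180.     0.2 -178.8] F [-0.7  0.6  5.9] M [ 0.1   0.11 -0.06] op 35.9
[('scene', 601, 18.5, np.float64(3.6))] [('scene', 268, 'tilt', 21.9, 'xmid', 0.0379)]
```

```bash
python3 -m inch '[[0,0,0,0,20],[0,0,0.04,0,20],[-0.3,0,0,0,20],[-0.4,-0.01,0,0,20],[-0.4,-0.01,0,0,20]]' 30
python3 -m inch '[[-0.4,-0.01,0,0,20],[-0.4,-0.01,0,0,20],[-0.4,-0.01,0,0,20],[-0.4,-0.01,0,0,20],[-0.4,-0.01,0,0,20]]'
python3 -m inch '[[-0.4,-0.01,0,0,20],[-0.3,0,0,0,20],[-0.3,0,0,0,20],[-0.1,0,0,0,20],[0,0,0,0,20]]'
python3 - <<'E'
from h import *
st();print(tilt(['scene']),stem(),balls())
E
```

```text
clock: 24.0
tool_pos: [0.6362, 0.0054, 0.1817]
eef_rot: [-0.01, 1.0, 0.001, 0.006]
contact_force: [6.4, -0.1, 12.8]
opening: 0.406
clock: 24.5
tool_pos: [0.5867, 0.0043, 0.1831]
eef_rot: [-0.01, 1.0, 0.001, 0.007]
contact_force: [3.3, 0.2, 14.0]
opening: 0.405
clock: 25.0
tool_pos: [0.5547, 0.0037, 0.1794]
eef_rot: [-0.01, 1.0, 0.0, 0.0]
contact_force: [2.0, -0.1, 7.3]
opening: 0.404
t 25.0 p [0.5547 0.0037 0.1794] yaw/eul [ 180.     0.  -178.8] F [ 2.  -0.1  7.3] M [-0.03 -0.73 -0.02] op 35.6
[('scene', 378, -30.0, np.float64(9.7))] [('scene', 259, 'tilt', 25.1, 'xmid', 0.1019)] [([336.0, 270.0], 10, [0.483, 0.003, 0.026]), ([318.0, 289.0], 36, [0.554, -0.038, 0.021]), ([326.0, 290.0], 17, [0.555, -0.015, 0.021]), ([343.0, 290.0], 81, [0.549, 0.028, 0.02])]
```

```bash
python3 -m inch '[[0.3,0,0.5,0,20],[0.8,0.02,0.8,0,20],[0.8,0.02,0.8,0,20],[0.8,0.02,0.8,0,20],[0,0,0.3,0,20]]' 40
cat >> h.py <<'E'
def pose(cams=('top','scene'),save=None,zmin=.06):
    """tilt (deg) and grip height g (mm, scoop z of TCP) from clouds"""
    s=r.get_state(); p=np.array(s['tool_pos']); ax=R.from_quat(s['eef_rot']).as_matrix()[:,1]
    if ax[1]<0: ax=-ax
    yaw=np.arctan2(-ax[0],ax[1]); c,sn=np.cos(yaw),np.sin(yaw); Ls=[]
    for n in cams:
        P=cloud(snap(n,save and f'pics/{save}_{n}.png')).reshape(-1,3); P=P[P[:,2]>zmin]-p
        L=np.stack([c*P[:,0]+sn*P[:,1],-sn*P[:,0]+c*P[:,1],P[:,2]],-1)
        m=(abs(L[:,1])<.047)&(L[:,2]<-.03)&(np.hypot(L[:,0],L[:,2])<.215); L=L[m]; Ls.append(L)
    L=np.vstack(Ls); st_=abs(L[:,1])<.012
    best=(9,)
    S=[((-.012,.002),(-.094,.024),0),((-.012,0),(-.012,.045),0),((-.005,.035),(-.005,.165),1),((.005,.035),(.005,.165),1),((0,.131),(0,.139),0),((-.011,.165),(-.011,.215),2),((.011,.165),(.011,.215),2)]
    for th in np.radians(np.arange(-40,80,1.)):
        X=L[:,0]*np.cos(th)+L[:,2]*np.sin(th); Z0=-L[:,0]*np.sin(th)+L[:,2]*np.cos(th)
        for g in np.arange(.160,.216,.003):
            Z=Z0+g; D=[]
            for a,b,k in S:
                a=np.array(a);d=np.array(b)-a; t=np.clip(((X-a[0])*d[0]+(Z-a[1])*d[1])/(d@d),0,1)
                e=np.hypot(X-a[0]-t*d[0],Z-a[1]-t*d[1]); D.append(np.where(st_,e,1) if k==1 else np.where(abs(L[:,1])<.019,e,1) if k==2 else e)
            co=np.minimum(np.minimum.reduce(D),.015).mean()
            if co<best[0]: best=(co,np.degrees(th),g*1000)
    return len(L),[round(float(v),4) for v in best]
E
python3 - <<'E'
from h import *
st();print(pose(save='c1'),balls())
a=cv2.imread('pics/c1_scene.png')[150:350,230:450]
cv2.imwrite('pics/crop11.png',cv2.resize(a,(660,600),interpolation=cv2.INTER_CUBIC))
E
```

```text
clock: 25.65
tool_pos: [0.623, 0.0051, 0.2589]
eef_rot: [-0.01, 1.0, 0.0, -0.0]
contact_force: [-1.0, 0.4, -2.3]
opening: 0.402
t 25.65 p [0.623  0.0051 0.2589] yaw/eul [ 180.    -0.  -178.9] F [-1.   0.4 -2.3] M [ 0.05  0.09 -0.04] op 35.4
(1192, [0.0029, 46.0, 175.0]) [([317.0, 289.0], 41, [0.555, -0.039, 0.02]), ([343.0, 290.0], 79, [0.549, 0.029, 0.02])]
```

```bash
python3 -m inch '[[0,0,0,0,20],[0,0,0,0,20],[0,0,0,0,20]]' 5
python3 - <<'E'
from h import *
st();print(pose())
E
python3 -m inch '[[0,0,0,0,20],[0,0,0,0,20]]' 3.5
python3 - <<'E'
from h import *
st();print(pose())
E
```

```text
clock: 26.1
tool_pos: [0.6212, 0.005, 0.2582]
eef_rot: [-0.01, 1.0, -0.0, -0.001]
contact_force: [0.2, -0.1, -3.8]
opening: 0.411
t 26.1 p [0.6212 0.005  0.2582] yaw/eul [-1.800e+02 -1.000e-01 -1.788e+02] F [ 0.2 -0.1 -3.8] M [0.02 0.16 0.01] op 36.3
(1184, [0.003, 44.0, 175.0])
clock: 26.4
tool_pos: [0.6221, 0.0052, 0.259]
eef_rot: [-0.01, 1.0, 0.0, 0.0]
contact_force: [-0.5, 0.1, -1.9]
opening: 0.41
t 26.4 p [0.6221 0.0052 0.259 ] yaw/eul [ 180.     0.  -178.8] F [-0.5  0.1 -1.9] M [ 0.06  0.03 -0.04] op 36.1
(1301, [0.0034, 33.0, 175.0])
```

```bash
python3 -m inch '[[0,0,0,0,20],[0,0,0,0,20],[0,0,0,0,20],[0,0,0,0,20]]' 3
python3 - <<'E'
from h import *
st();print(pose())
E
```

```text
clock: 26.9
tool_pos: [0.6222, 0.0052, 0.259]
eef_rot: [-0.01, 1.0, 0.0, 0.0]
contact_force: [0.1, -0.2, -2.2]
opening: 0.412
t 26.9 p [0.6222 0.0052 0.259 ] yaw/eul [ 180.     0.  -178.8] F [ 0.1 -0.2 -2.2] M [-0.04  0.02  0.06] op 36.3
(1475, [0.0033, 23.0, 175.0])
```

```bash
python3 -m inch '[[0.4,0,-0.6,0,20],[0.4,0.02,-0.8,0,20],[0,0,-0.7,0,20],[0,0,-0.3,0,20],[0.2,0,0,0,20]]' 10
python3 -m inch '[[0.3,0,0,0,20],[0.3,0,0,0,20],[0.3,0,0,0,20],[0.3,0,0,0,20],[0.2,0,0,0,20]]' 5
python3 - <<'E'
from h import *
st();print(pose(zmin=.02),pose(['scene'],zmin=.06),balls())
E
```

```text
clock: 27.5
tool_pos: [0.6459, 0.0056, 0.1979]
eef_rot: [-0.01, 1.0, -0.0, -0.002]
contact_force: [-0.1, -0.2, -2.3]
opening: 0.411
clock: 28.0
tool_pos: [0.683, 0.0057, 0.1992]
eef_rot: [-0.01, 1.0, 0.0, 0.0]
contact_force: [-0.9, 0.2, -1.5]
opening: 0.408
t 28.0 p [0.683  0.0057 0.1992] yaw/eul [ 180.     0.  -178.8] F [-0.9  0.2 -1.5] M [ 0.02  0.24 -0.05] op 36.0
(1926, [0.0034, 14.0, 178.0]) (494, [0.0027, 15.0, 178.0]) [([317.0, 287.0], 17, [0.551, -0.039, 0.023]), ([344.0, 289.0], 52, [0.547, 0.03, 0.022]), ([317.0, 313.0], 230, [0.646, -0.027, 0.028]), ([340.0, 314.0], 283, [0.643, 0.028, 0.028])]
```

```bash
python3 -m inch '[[0.3,0,0,0,20],[0.3,0,0,0,20],[0.1,0,0,0,20],[0,0,0,0,20]]' 5
python3 - <<'E'
from h import *
st();print(pose(zmin=.02),pose(['scene'],zmin=.06))
E
```

```text
clock: 28.6
tool_pos: [0.7009, 0.0058, 0.1996]
eef_rot: [-0.01, 1.0, 0.0, 0.001]
contact_force: [0.1, -1.0, 1.9]
opening: 0.406
t 28.6 p [0.7009 0.0058 0.1996] yaw/eul [ 1.800e+02  1.000e-01 -1.788e+02] F [ 0.1 -1.   1.9] M [ 0.08 -0.15 -0.05] op 35.8
(2087, [0.0036, 8.0, 175.0]) (474, [0.0026, 9.0, 178.0])
```

```bash
python3 -m inch '[[-0.3,0,-0.2,0,20],[-0.1,0,-0.3,0,20],[0,0,-0.15,0,20],[0,0,-0.1,0,20],[0,0,0,0,20]]' 8
python3 - <<'E'
from h import *
st()
E
python3 -m inch '[[-0.25,0,-0.03,0,20],[-0.25,0,-0.03,0,20],[-0.25,0,-0.03,0,20],[-0.1,0,-0.03,0,20],[0,0,0,0,20]]' 7
python3 - <<'E'
from h import *
st();print(pose(zmin=.02),pose(['scene'],zmin=.06))
E
```

```text
clock: 29.25
tool_pos: [0.6907, 0.0058, 0.1824]
eef_rot: [-0.01, 1.0, 0.0, 0.002]
contact_force: [-1.9, -0.3, 8.8]
opening: 0.405
t 29.25 p [0.6907 0.0058 0.1824] yaw/eul [ 180.     0.2 -178.8] F [-1.9 -0.3  8.8] M [-0.01  0.21 -0.07] op 35.7
clock: 29.75
tool_pos: [0.6679, 0.0056, 0.1776]
eef_rot: [-0.01, 1.0, -0.0, -0.0]
contact_force: [-1.7, 0.1, 6.5]
opening: 0.404
t 29.75 p [0.6679 0.0056 0.1776] yaw/eul [-180.    -0.  -178.8] F [-1.7  0.1  6.5] M [-0.03  0.32  0.05] op 35.6
(1242, [0.0042, 23.0, 160.0]) (338, [0.0024, 24.0, 163.0])
```

Run:
```python
from h import *
import h
s=r.get_state();p=np.array(s['tool_pos']);sp=snap('scene','pics/d1.png');P=cloud(sp).reshape(-1,3)-p
m=(abs(P[:,1])<.006)
for a in np.arange(-.06,-.165,-.01):
    k=m&(abs(P[:,2]-a)<.005)&(P[:,0]>-.02)&(P[:,0]<.09); print(round(a,3),k.sum(),np.round(np.percentile(P[k,0],[20,50,80]),4))
# back wall of pan: points off-stem
m=(abs(P[:,1])>.012)&(abs(P[:,1])<.04)
for a in np.arange(-.11,-.18,-.008):
    k=m&(abs(P[:,2]-a)<.004)&(P[:,0]>-.08)&(P[:,0]<.05); print('w',round(a,3),k.sum(),np.round(np.percentile(P[k,0],[10,50,90]) if k.sum() else 0,4))
```

```text
-0.06 23 [0.0282 0.0295 0.0306]
-0.07 23 [0.03   0.0319 0.0339]
-0.08 18 [0.0334 0.0353 0.0363]
-0.09 19 [0.0364 0.038  0.0395]
-0.1 19 [0.0385 0.0405 0.0412]
-0.11 24 [0.0422 0.0433 0.0442]
-0.12 15 [0.0438 0.0449 0.0455]
-0.13 13 [0.044  0.0447 0.0459]
-0.14 14 [0.0434 0.0442 0.045 ]
-0.15 13 [0.0433 0.0444 0.045 ]
-0.16 20 [-0.0088  0.0441  0.045 ]
w -0.11 8 [0.0386 0.0393 0.0415]
w -0.118 85 [0.0361 0.039  0.0428]
w -0.126 80 [0.0396 0.0436 0.0456]
w -0.134 58 [0.0431 0.0446 0.0462]
w -0.142 54 [0.0431 0.0444 0.046 ]
w -0.15 54 [0.0428 0.0445 0.046 ]
w -0.158 329 [-0.0406 -0.0195  0.0436]
w -0.166 59 [0.0422 0.0442 0.0466]
w -0.174 170 [-0.0766 -0.0644  0.0468]
```

The stem slope reads 15.4°, so the pan is flat. Now I drive under light pressure.

```bash
python3 -m inch '[[0,0,0,0,20],[0,0,0.06,0,20],[-0.3,0,0,0,20],[-0.4,-0.01,0,0,20],[-0.4,-0.01,0,0,20]]' 40
python3 -m inch '[[-0.4,-0.01,0,0,20],[-0.4,-0.01,0,0,20],[-0.4,-0.01,0,0,20],[-0.4,-0.01,0,0,20],[-0.4,-0.01,0,0,20]]'
python3 -m inch '[[-0.4,-0.01,0,0,20],[-0.4,0,0,0,20],[-0.4,0,0,0,20],[-0.2,0,0,0,20],[0,0,0,0,20]]'
cat >> h.py <<'E'
def stem2():
    s=r.get_state();p=np.array(s['tool_pos']);P=cloud(snap('scene')).reshape(-1,3)-p
    X=P[(abs(P[:,1])<.006)&(P[:,2]<-.065)&(P[:,2]>-.115)&(P[:,0]>-.04)&(P[:,0]<.1)&(P[:,2]+p[2]>.06)]
    l=cv2.fitLine(X[:,[0,2]].astype(np.float32),cv2.DIST_HUBER,0,.001,.001).ravel()
    return len(X),'tilt',round(float(np.degrees(np.arctan(-l[0]/l[1]))),1),'x@-.1',round(float(l[2]+(-.1-l[3])*l[0]/l[1]),4)
E
python3 - <<'E'
from h import *
st();print(stem2(),balls())
E
```

```text
clock: 30.45
tool_pos: [0.6393, 0.0051, 0.1777]
eef_rot: [-0.01, 1.0, 0.0, -0.001]
contact_force: [0.0, -0.2, -2.2]
opening: 0.399
clock: 30.95
tool_pos: [0.5903, 0.004, 0.1785]
eef_rot: [-0.01, 1.0, 0.0, 0.0]
contact_force: [2.8, 0.2, -1.0]
opening: 0.401
clock: 31.45
tool_pos: [0.555, 0.0036, 0.1786]
eef_rot: [-0.01, 1.0, -0.0, -0.0]
contact_force: [1.1, 0.2, -2.4]
opening: 0.398
t 31.45 p [0.555  0.0036 0.1786] yaw/eul [-1.800e+02 -1.000e-01 -1.788e+02] F [ 1.1  0.2 -2.4] M [ 0.02 -0.15 -0.01] op 35.1
(91, 'tilt', 15.5, 'x@-.1', 0.0412) [([343.0, 282.0], 205, [0.521, 0.026, 0.021]), ([322.0, 281.0], 154, [0.525, -0.029, 0.021]), ([331.0, 299.0], 223, [0.595, 0.003, 0.03])]
```

```bash
python3 -m inch '[[0,0,-0.06,0,20],[-0.2,0,-0.02,0,20],[-0.2,0,0,0,20],[-0.1,0,0,0,20],[0,0,0,0,20]]' 40
python3 - <<'E'
from h import *
st();print(stem2())
E
python3 -m inch '[[-0.1,0,0,0,20],[-0.1,0,0,0,20],[0,0,0,0,20]]' 40
python3 - <<'E'
from h import *
st();print(stem2())
E
```

```text
clock: 32.05
tool_pos: [0.5435, 0.0038, 0.1771]
eef_rot: [-0.01, 1.0, 0.0, 0.001]
contact_force: [1.6, -0.5, -1.0]
opening: 0.396
t 32.05 p [0.5435 0.0038 0.1771] yaw/eul [ 1.800e+02  1.000e-01 -1.788e+02] F [ 1.6 -0.5 -1. ] M [ 0.03 -0.64  0.03] op 34.8
(94, 'tilt', 20.4, 'x@-.1', 0.0505)
clock: 32.4
tool_pos: [0.538, 0.0037, 0.1767]
eef_rot: [-0.01, 1.0, 0.0, -0.0]
contact_force: [1.8, 0.2, -1.0]
opening: 0.396
t 32.4 p [0.538  0.0037 0.1767] yaw/eul [ 180.    -0.  -178.8] F [ 1.8  0.2 -1. ] M [ 0.04 -0.67  0.  ] op 34.9
(99, 'tilt', 21.2, 'x@-.1', 0.0551)
```

```bash
python3 -m inch '[[0,0,-0.1,0,20],[0.2,0,-0.06,0,20],[0.2,0,-0.06,0,20],[0,0,0,0,20]]' 6
python3 - <<'E'
from h import *
st();print(stem2(),balls())
E
```

```text
clock: 32.85
tool_pos: [0.5489, 0.0036, 0.1707]
eef_rot: [-0.01, 1.0, 0.0, -0.0]
contact_force: [-0.5, -0.3, -2.7]
opening: 0.408
t 32.85 p [0.5489 0.0036 0.1707] yaw/eul [ 180.    -0.  -178.8] F [-0.5 -0.3 -2.7] M [ 0.05 -0.06 -0.02] op 35.9
(84, 'tilt', 19.4, 'x@-.1', 0.0509) [([318.0, 279.0], 52, [0.518, -0.04, 0.021]), ([328.0, 277.0], 19, [0.507, -0.016, 0.021]), ([340.0, 278.0], 40, [0.504, 0.016, 0.02]), ([348.0, 279.0], 43, [0.507, 0.039, 0.021]), ([323.0, 287.0], 15, [0.539, -0.027, 0.013]), ([341.0, 288.0], 21, [0.535, 0.023, 0.013]), ([348.0, 288.0], 10, [0.534, 0.042, 0.013]), ([332.0, 300.0], 286, [0.597, 0.004, 0.027])]
```

The jaws now hold the block off-centre (about 11 mm), so the grip is weak. The pan can stand by itself when level, so I'll set it down in the bin, let go and re-grip it properly.

```bash
python3 -m inch '[[0.3,0,0,0,20],[0.4,0,0,0,20],[0.3,0,-0.1,0,20],[0,0,-0.15,0,20],[0,0,-0.15,0,20]]' 8
python3 - <<'E'
from h import *
st();print(stem2())
E
```

```text
clock: 33.45
tool_pos: [0.5772, 0.0039, 0.1632]
eef_rot: [-0.01, 1.0, 0.0, 0.004]
contact_force: [3.6, -2.3, 11.9]
opening: 0.406
t 33.45 p [0.5772 0.0039 0.1632] yaw/eul [ 180.     0.5 -178.9] F [ 3.6 -2.3 11.9] M [-0.18 -0.52 -0.03] op 35.8
(74, 'tilt', 19.1, 'x@-.1', 0.0482)
```

```bash
python3 -m inch '[[0,0,0.1,0,20],[0,0,0,0,20],[0,0,0,0,60],[0,0,0,0,60],[0,0,0,0,60]]' 4
python3 - <<'E'
from h import *
st();print(pose(zmin=.02),balls())
P=cloud(snap('scene','pics/e1.png'));Q=cloud(snap('top'))
for A in (P,Q):
    x,y,z=np.moveaxis(A,-1,0)
    for a in np.arange(.08,.25,.01):
        k=(abs(z-a)<.005)&(abs(y-.004)<.02)&(x>.5)&(x<.66)
        if k.sum()>5: print(round(a,3),k.sum(),np.round(np.percentile(x[k],[5,50,95]),4),np.round(np.percentile(y[k],[5,95]),4))
E
```

```text
clock: 34.0
tool_pos: [0.5732, 0.0037, 0.1636]
eef_rot: [-0.01, 1.0, 0.0, -0.0]
contact_force: [-0.4, 0.8, 0.5]
opening: 0.653
t 34.0 p [0.5732 0.0037 0.1636] yaw/eul [ 180.    -0.  -178.8] F [-0.4  0.8  0.5] M [ 0.05 -0.01  0.  ] op 57.5
(1483, [0.0106, 18.0, 160.0]) [([320.0, 277.0], 34, [0.507, -0.039, 0.02]), ([327.0, 277.0], 12, [0.507, -0.018, 0.02]), ([341.0, 278.0], 32, [0.506, 0.018, 0.02]), ([348.0, 279.0], 37, [0.504, 0.038, 0.02]), ([315.0, 288.0], 19, [0.557, -0.044, 0.027]), ([331.0, 302.0], 288, [0.604, 0.003, 0.026])]
0.08 21 [0.5954 0.6011 0.6047] [-0.0038  0.0103]
0.09 24 [0.5954 0.599  0.6012] [-0.0041  0.0101]
0.1 28 [0.5924 0.5969 0.5995] [-0.0043  0.0103]
0.11 22 [0.5897 0.5932 0.5965] [-0.005   0.0098]
0.12 29 [0.5885 0.5912 0.5948] [-0.0054  0.0092]
0.13 26 [0.5799 0.5882 0.5908] [-0.0037  0.0098]
0.14 60 [0.5794 0.5841 0.5877] [-0.0139  0.022 ]
0.15 25 [0.5789 0.5829 0.5843] [-0.0044  0.0098]
0.16 28 [0.577  0.5807 0.5833] [-0.0049  0.0095]
0.17 23 [0.5782 0.5812 0.5833] [-0.012   0.0165]
0.18 61 [0.5762 0.5812 0.5843] [-0.0145  0.0185]
0.19 69 [0.5742 0.5783 0.5821] [-0.0144  0.0197]
0.2 35 [0.5736 0.576  0.5785] [-0.0138  0.0174]
0.21 36 [0.5682 0.5725 0.5749] [-0.0136  0.0189]
0.22 53 [0.5697 0.5979 0.6019] [-0.0136  0.0211]
0.23 33 [0.5908 0.5986 0.6035] [-0.0123  0.0189]
0.24 37 [0.5912 0.5955 0.5984] [-0.0143  0.0207]
```

```bash
python3 - <<'E'
import cv2
a=cv2.imread('pics/e1.png')[170:330,260:450]
cv2.imwrite('pics/crop12.png',cv2.resize(a,(712,600),interpolation=cv2.INTER_CUBIC))
E
python3 -m inch '[[-0.17,0,0.6,0,60],[-0.2,-0.03,0.7,0,60],[0,0,0,0,30],[0,0,0,0,30],[0,0,0,0,30]]' 50
python3 -m inch '[[0,0,-0.06,0,30],[-0.2,0,-0.03,0,30],[-0.25,0,0,0,30],[-0.2,0,0,0,30],[0,0,0,0,30]]' 50
python3 - <<'E'
from h import *
st();print(stem2(),balls()); print(np.round(r.get_state()['q'],2))
E
```

```text
clock: 34.75
tool_pos: [0.5639, 0.0029, 0.196]
eef_rot: [-0.01, 1.0, -0.0, -0.0]
contact_force: [-0.1, -0.4, -0.6]
opening: 0.431
clock: 35.25
tool_pos: [0.5547, 0.0032, 0.1974]
eef_rot: [-0.01, 1.0, 0.001, 0.008]
contact_force: [6.9, 0.4, 14.3]
opening: 0.4
t 35.25 p [0.5547 0.0032 0.1974] yaw/eul [ 179.9    0.9 -178.9] F [ 6.9  0.4 14.3] M [-0.41 -1.82  0.01] op 35.3
(94, 'tilt', 17.7, 'x@-.1', 0.038) [([319.0, 277.0], 36, [0.507, -0.039, 0.019]), ([328.0, 277.0], 11, [0.507, -0.017, 0.02]), ([344.0, 278.0], 76, [0.505, 0.029, 0.02]), ([316.0, 286.0], 13, [0.551, -0.044, 0.027]), ([331.0, 302.0], 307, [0.603, 0.003, 0.026])]
[ 0.07  0.68 -0.27  1.85  0.29  0.63  1.22]
```

```bash
python3 -m inch '[[0,0,0.1,0,30],[0,0,0.02,0,30],[-0.1,0,0,0,30],[-0.1,0,0,0,30],[0,0,0,0,30]]' 50
python3 - <<'E'
from h import *
st();print(stem2(),balls())
E
```

```text
clock: 35.85
tool_pos: [0.5438, 0.0029, 0.1973]
eef_rot: [-0.01, 1.0, 0.0, 0.001]
contact_force: [4.5, -1.0, 1.1]
opening: 0.405
t 35.85 p [0.5438 0.0029 0.1973] yaw/eul [ 180.     0.2 -178.8] F [ 4.5 -1.   1.1] M [-0.22 -1.43  0.01] op 35.7
(96, 'tilt', 18.4, 'x@-.1', 0.0378) [([340.0, 278.0], 44, [0.504, 0.015, 0.02]), ([319.0, 279.0], 54, [0.516, -0.041, 0.021]), ([328.0, 277.0], 16, [0.506, -0.016, 0.022]), ([348.0, 279.0], 40, [0.506, 0.039, 0.02]), ([332.0, 299.0], 308, [0.59, 0.003, 0.026])]
```

```bash
python3 -m inch '[[-0.1,0,-0.05,0,30],[-0.1,0,-0.03,0,30],[-0.1,0,0,0,30],[0,0,0,0,30]]' 60
python3 - <<'E'
from h import *
st();print(stem2(),balls())
E
```

```text
clock: 36.35
tool_pos: [0.5401, 0.003, 0.1978]
eef_rot: [-0.01, 1.0, 0.0, 0.006]
contact_force: [6.6, -1.6, 14.5]
opening: 0.405
t 36.35 p [0.5401 0.003  0.1978] yaw/eul [ 180.     0.7 -178.9] F [ 6.6 -1.6 14.5] M [-0.54 -2.23  0.01] op 35.7
(93, 'tilt', 18.3, 'x@-.1', 0.0397) [([340.0, 278.0], 42, [0.504, 0.016, 0.02]), ([319.0, 278.0], 48, [0.515, -0.041, 0.022]), ([328.0, 277.0], 17, [0.506, -0.016, 0.021]), ([348.0, 279.0], 44, [0.506, 0.038, 0.02]), ([332.0, 298.0], 310, [0.59, 0.003, 0.026])]
```

```bash
python3 -m inch '[[0,0,0,0,30],[0,0,-0.03,0,30],[0.25,0,-0.03,0,30],[0.25,0,0,0,30],[0.3,0,0.02,0,30]]' 6
python3 - <<'E'
from h import *
st();print(stem2(),balls())
E
```

```text
clock: 36.95
tool_pos: [0.5531, 0.0029, 0.1928]
eef_rot: [-0.01, 1.0, -0.0, -0.003]
contact_force: [0.9, 0.2, -2.2]
opening: 0.408
t 36.95 p [0.5531 0.0029 0.1928] yaw/eul [-180.    -0.4 -178.8] F [ 0.9  0.2 -2.2] M [-0.01  0.06 -0.03] op 35.9
(92, 'tilt', 16.0, 'x@-.1', 0.0378) [([336.0, 272.0], 9, [0.484, 0.003, 0.021]), ([320.0, 276.0], 32, [0.507, -0.039, 0.021]), ([327.0, 277.0], 12, [0.507, -0.018, 0.021]), ([340.0, 278.0], 36, [0.506, 0.018, 0.02]), ([348.0, 279.0], 39, [0.505, 0.038, 0.02]), ([316.0, 286.0], 13, [0.552, -0.044, 0.029]), ([332.0, 302.0], 296, [0.601, 0.004, 0.026])]
```

Floor friction is about 0.4, but a rotating light grip loses the downward pressure. New plan:
1. Drive the edge into the corner and let go, so the scoop stands.
2. Turn the gripper 90° and squeeze the block across its 22 mm side, which rights the scoop and lifts the mouth.

```bash
python3 -m inch '[[0,0,0,0,30],[-0.3,0,0,0,30],[-0.3,0,0,0,30],[-0.1,0,0,0,30],[0,0,0,0,30]]' 60
python3 - <<'E'
from h import *
st();print(stem2(),balls())
E
python3 -m inch '[[-0.15,0,0,0,30],[-0.1,0,0,0,30],[0,0,0,0,30]]' 60
python3 - <<'E'
from h import *
st();print(stem2(),balls())
E
```

```text
clock: 37.55
tool_pos: [0.5391, 0.0029, 0.1947]
eef_rot: [-0.01, 1.0, 0.0, 0.002]
contact_force: [3.4, 0.1, -3.4]
opening: 0.407
t 37.55 p [0.5391 0.0029 0.1947] yaw/eul [ 180.     0.2 -178.8] F [ 3.4  0.1 -3.4] M [-0.2  -1.45  0.2 ] op 35.9
(92, 'tilt', 18.8, 'x@-.1', 0.0404) [([319.0, 277.0], 54, [0.513, -0.04, 0.022]), ([328.0, 276.0], 21, [0.506, -0.016, 0.023]), ([340.0, 277.0], 43, [0.503, 0.016, 0.022]), ([348.0, 278.0], 41, [0.505, 0.039, 0.022]), ([332.0, 298.0], 297, [0.588, 0.004, 0.026])]
clock: 37.95
tool_pos: [0.5343, 0.0029, 0.195]
eef_rot: [-0.01, 1.0, 0.0, 0.003]
contact_force: [5.4, -0.6, -1.8]
opening: 0.402
t 37.95 p [0.5343 0.0029 0.195 ] yaw/eul [ 180.     0.4 -178.8] F [ 5.4 -0.6 -1.8] M [-0.41 -2.27  0.31] op 35.4
(94, 'tilt', 19.9, 'x@-.1', 0.0431) [([319.0, 277.0], 52, [0.512, -0.041, 0.022]), ([328.0, 276.0], 18, [0.505, -0.016, 0.022]), ([340.0, 277.0], 40, [0.505, 0.017, 0.022]), ([348.0, 278.0], 41, [0.505, 0.038, 0.022]), ([332.0, 297.0], 299, [0.587, 0.003, 0.026])]
```

```bash
python3 -m inch '[[0,0,0,0,50],[0,0,0,0,60],[0,0,0.6,0,60],[0,0,0.9,0,60],[0,0,0.8,1,60]]' 10
python3 -m inch '[[0,0,0,1,60],[0,0,0,1,60],[0,0,0,1,60],[0,0,0,1,60],[0,0,0,1,60]]' 5
python3 -m inch '[[0,0,0,1,60],[0,0,0,1,60],[0,0,0,1,60],[0,0,0,1,60],[0,0,0,1,60]]'
python3 -m inch '[[0,0,0,1,60],[0,0,0,1,60],[0,0,0,1,60],[0,0,0,1,60]]'
python3 - <<'E'
from h import *
st();print(balls())
P=cloud(snap('scene','pics/f1.png'))
x,y,z=np.moveaxis(P,-1,0)
for a in np.arange(.08,.225,.015):
    k=(abs(z-a)<.005)&(abs(y-.004)<.02)&(x>.49)&(x<.62)
    if k.sum()>5: print(round(a,3),k.sum(),np.round(np.percentile(x[k],[5,50,95]),4),np.round(np.percentile(y[k],[5,95]),4))
E
```

```text
clock: 38.55
tool_pos: [0.5298, 0.0031, 0.2517]
eef_rot: [-0.064, 0.998, -0.0, -0.002]
contact_force: [-0.5, -0.5, 0.7]
opening: 0.679
clock: 39.05
tool_pos: [0.5299, 0.0028, 0.251]
eef_rot: [-0.321, 0.947, 0.0, -0.002]
contact_force: [0.5, -0.5, 0.5]
opening: 0.678
clock: 39.55
tool_pos: [0.5299, 0.0027, 0.251]
eef_rot: [-0.555, 0.832, 0.001, -0.002]
contact_force: [-0.1, 0.6, -0.0]
opening: 0.681
clock: 39.95
tool_pos: [0.53, 0.0026, 0.251]
eef_rot: [0.716, -0.698, -0.001, 0.002]
contact_force: [0.1, 0.0, -0.7]
opening: 0.679
t 39.95 p [0.53   0.0026 0.251 ] yaw/eul [ 1.798e+02 -1.000e-01 -8.860e+01] F [ 0.1  0.  -0.7] M [ 0.11  0.06 -0.  ] op 59.8
[([319.0, 278.0], 50, [0.516, -0.04, 0.022]), ([328.0, 277.0], 20, [0.507, -0.016, 0.022]), ([344.0, 278.0], 85, [0.504, 0.028, 0.021]), ([332.0, 298.0], 277, [0.588, 0.004, 0.026])]
0.08 21 [0.5839 0.5857 0.5891] [-0.0031  0.0097]
0.095 27 [0.5757 0.5825 0.5849] [-0.0036  0.01  ]
0.11 29 [0.5728 0.5777 0.5808] [-0.0044  0.0105]
0.125 27 [0.5701 0.5733 0.5755] [-0.0052  0.0098]
0.14 55 [0.5647 0.5689 0.572 ] [-0.0135  0.0218]
0.155 28 [0.5608 0.5657 0.5685] [-0.004   0.0094]
0.17 25 [0.5623 0.5647 0.5671] [-0.011   0.0143]
0.185 57 [0.5608 0.5632 0.5671] [-0.0141  0.0188]
0.2 66 [0.5561 0.5595 0.5635] [-0.0128  0.018 ]
0.215 71 [0.5411 0.5553 0.5573] [-0.0141  0.018 ]
```

```bash
python3 -m inch '[[0.4,0,-0.5,0,60],[0.32,0.02,-0.9,0,60],[0,0,-0.78,0,60],[0,0,0,0,34],[0,0,0,0,34]]' 10
python3 -m inch '[[0,0,0,0,32],[0,0,0,0,31],[0,0,0,0,30]]' 10
python3 - <<'E'
from h import *
st();print(stem2(),balls())
E
```

```text
clock: 40.55
tool_pos: [0.5494, 0.0036, 0.1965]
eef_rot: [0.714, -0.7, -0.0, 0.001]
contact_force: [-0.2, -0.1, 0.3]
opening: 0.523
clock: 40.85
tool_pos: [0.5498, 0.0036, 0.1978]
eef_rot: [0.714, -0.7, 0.0, -0.0]
contact_force: [-0.9, -0.8, 1.5]
opening: 0.34
t 40.85 p [0.5498 0.0036 0.1978] yaw/eul [-179.9    0.   -88.8] F [-0.9 -0.8  1.5] M [ 0.1   0.09 -0.06] op 29.9
(95, 'tilt', 15.6, 'x@-.1', 0.0316) [([319.0, 278.0], 54, [0.516, -0.04, 0.022]), ([328.0, 277.0], 19, [0.506, -0.016, 0.022]), ([344.0, 278.0], 82, [0.504, 0.028, 0.021]), ([332.0, 298.0], 272, [0.589, 0.004, 0.026])]
```

```bash
python3 -m inch '[[0.15,0,0.01,0,28],[0.2,0,0.02,0,26],[0.25,0,0.03,0,25],[0.25,0,0.03,0,24],[0.25,0,0.03,0,23]]' 12
python3 - <<'E'
from h import *
st();print(stem2(),balls())
E
python3 -m inch '[[0.25,0,0.02,0,22],[0.25,0,0.02,0,20],[0.2,0,0.02,0,20],[0.1,0,0,0,20],[0,0,0,0,20]]' 25
python3 - <<'E'
from h import *
st();print(stem2(),balls(),pose(zmin=.02))
E
```

```text
clock: 41.45
tool_pos: [0.5788, 0.0042, 0.2015]
eef_rot: [0.714, -0.7, 0.001, -0.002]
contact_force: [-0.7, 1.0, 6.3]
opening: 0.273
t 41.45 p [0.5788 0.0042 0.2015] yaw/eul [-1.798e+02  1.000e-01 -8.880e+01] F [-0.7  1.   6.3] M [ 0.23 -0.1  -0.01] op 24.1
(83, 'tilt', 6.0, 'x@-.1', 0.0161) [([322.0, 282.0], 244, [0.525, -0.03, 0.02]), ([343.0, 282.0], 313, [0.519, 0.026, 0.02]), ([332.0, 299.0], 231, [0.592, 0.004, 0.026])]
clock: 42.05
tool_pos: [0.5974, 0.0035, 0.2014]
eef_rot: [0.714, -0.7, -0.0, -0.0]
contact_force: [1.4, 2.7, 3.9]
opening: 0.247
t 42.05 p [0.5974 0.0035 0.2014] yaw/eul [180.    0.  -88.8] F [1.4 2.7 3.9] M [ 0.24  0.02 -0.04] op 21.8
(78, 'tilt', 1.5, 'x@-.1', 0.0073) [([322.0, 284.0], 242, [0.535, -0.029, 0.021]), ([343.0, 285.0], 287, [0.532, 0.026, 0.021]), ([332.0, 300.0], 207, [0.594, 0.003, 0.026])] (1003, [0.0087, 2.0, 163.0])
```

The squeeze righted the scoop (about 1.5°). Now I lift and check the load.

```bash
python3 -m inch '[[0,0,0.3,0,20],[0,0,0.7,0,20],[0,0,0.9,0,20],[0,0,0.7,0,20],[0,0,0,0,20]]' 40
python3 - <<'E'
from h import *
F=[]
for i in range(3): F.append(np.array(r.get_state()['contact_force'])); s=snap('scene','pics/g1.png')
t=snap('top','pics/g1t.png'); st(); print(np.mean(F,0)); print(balls(),balls('top'))
a=cv2.imread('pics/g1.png')[210:320,290:380]; b=cv2.imread('pics/g1t.png')[190:300,270:360]
cv2.imwrite('pics/crop13.png',cv2.resize(np.hstack([a,b]),(800,489),interpolation=cv2.INTER_CUBIC))
E
```

```text
clock: 42.75
tool_pos: [0.5977, 0.0034, 0.2683]
eef_rot: [0.714, -0.7, 0.001, -0.001]
contact_force: [-0.3, -0.2, -2.1]
opening: 0.242
t 42.95 p [0.5961 0.0027 0.2651] yaw/eul [ 1.798e+02 -1.000e-01 -8.880e+01] F [ 0.7 -0.1 -1.8] M [ 0.11  0.11 -0.01] op 21.5
[-0.19286684 -0.11983805 -2.40869765]
[] [([324.0, 259.0], 29, [0.504, -0.012, 0.024]), ([334.0, 259.0], 30, [0.504, -0.038, 0.023]), ([308.0, 259.0], 56, [0.503, 0.029, 0.023])]
```

View pics/crop13.png

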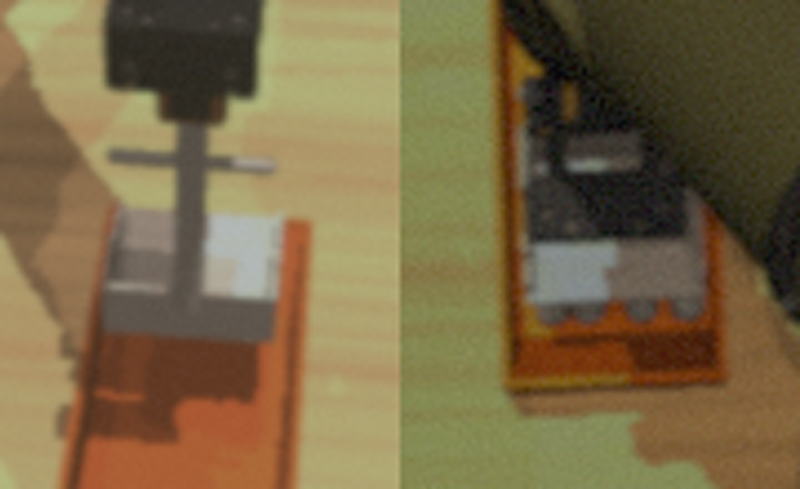

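The pan is empty and the four balls lie in a row at its mouth (x ≈ 0.504). I now use the x-grip opening as a tilt limiter: lower with 30 mm (pan level), drive into the corner, then squeeze while holding the edge against the slope.

```bash
python3 -m inch '[[0.4,0.02,-0.6,0,20],[0.3,0,-0.9,0,20],[0,0,-0.75,0,22],[0,0,-0.15,0,26],[0,0,-0.1,0,31]]' 40
python3 -m inch '[[-0.3,0,-0.1,0,31],[-0.4,0,-0.05,0,31],[-0.4,-0.02,0,0,30],[-0.4,0,0,0,30]]' 40
python3 - <<'E'
from h import *
st();print(stem2(),balls())
E
```

```text
clock: 43.55
tool_pos: [0.6148, 0.0042, 0.2031]
eef_rot: [0.714, -0.7, -0.0, 0.0]
contact_force: [-0.5, -0.1, 1.4]
opening: 0.346
clock: 43.95
tool_pos: [0.5767, 0.0035, 0.2012]
eef_rot: [0.714, -0.7, 0.001, -0.0]
contact_force: [-0.4, -0.0, -0.9]
opening: 0.339
t 43.95 p [0.5767 0.0035 0.2012] yaw/eul [-179.9   -0.   -88.8] F [-0.4 -0.  -0.9] M [0.08 0.12 0.02] op 29.8
(88, 'tilt', 12.2, 'x@-.1', 0.0264) [([318.0, 282.0], 53, [0.529, -0.041, 0.022]), ([327.0, 280.0], 14, [0.516, -0.017, 0.02]), ([344.0, 281.0], 82, [0.514, 0.028, 0.02]), ([331.0, 304.0], 278, [0.608, 0.002, 0.025])]
```

```bash
python3 -m inch '[[0,0,-0.1,0,32],[-0.1,0,-0.08,0,32],[-0.3,0,0,0,31],[-0.3,0,0,0,31],[-0.3,0,0,0,31]]' 60
python3 - <<'E'
from h import *
st();print(stem2(),balls())
E
python3 -m inch '[[-0.15,0,0,0,31],[-0.1,0,0,0,31]]' 60
python3 - <<'E'
from h import *
st();print(stem2(),balls())
E
```

```text
clock: 44.55
tool_pos: [0.5517, 0.0034, 0.1956]
eef_rot: [0.714, -0.7, 0.0, -0.0]
contact_force: [2.0, 0.1, -3.6]
opening: 0.347
t 44.55 p [0.5517 0.0034 0.1956] yaw/eul [-180.     0.   -88.8] F [ 2.   0.1 -3.6] M [ 0.11 -0.74 -0.01] op 30.6
(92, 'tilt', 15.5, 'x@-.1', 0.0327) [([318.0, 279.0], 49, [0.518, -0.04, 0.022]), ([328.0, 277.0], 16, [0.506, -0.016, 0.021]), ([344.0, 278.0], 86, [0.505, 0.028, 0.02]), ([332.0, 299.0], 289, [0.591, 0.003, 0.026])]
clock: 44.85
tool_pos: [0.5467, 0.0035, 0.196]
eef_rot: [0.714, -0.7, 0.001, -0.001]
contact_force: [2.7, -0.8, -1.5]
opening: 0.353
t 44.85 p [0.5467 0.0035 0.196 ] yaw/eul [-179.9    0.   -88.8] F [ 2.7 -0.8 -1.5] M [ 0.06 -1.16  0.04] op 31.1
(91, 'tilt', 15.6, 'x@-.1', 0.0337) [([319.0, 278.0], 49, [0.513, -0.041, 0.023]), ([328.0, 277.0], 23, [0.506, -0.017, 0.021]), ([344.0, 278.0], 80, [0.505, 0.028, 0.022]), ([331.0, 298.0], 296, [0.588, 0.001, 0.026])]
```

```bash
python3 -m inch '[[-0.2,0,0,0,30.5],[-0.2,0,0,0,30.5],[0,0,0,0,30.5]]' 60
python3 - <<'E'
from h import *
st();print(stem2(),balls())
E
```

```text
clock: 45.25
tool_pos: [0.5404, 0.0045, 0.1975]
eef_rot: [0.715, -0.7, 0.003, -0.005]
contact_force: [8.5, -0.7, -1.3]
opening: 0.35
t 45.25 p [0.5404 0.0045 0.1975] yaw/eul [-179.4    0.2  -88.8] F [ 8.5 -0.7 -1.3] M [ 0.22 -3.01  0.13] op 30.8
(94, 'tilt', 18.1, 'x@-.1', 0.0362) [([319.0, 277.0], 49, [0.513, -0.041, 0.023]), ([328.0, 277.0], 22, [0.506, -0.017, 0.021]), ([344.0, 278.0], 87, [0.504, 0.027, 0.021]), ([332.0, 297.0], 302, [0.586, 0.004, 0.026])]
```

```bash
python3 -m inch '[[0,0,0.04,0,28],[0.1,0,0.06,0,26],[0.2,0,0.1,0,24],[0.25,0,0.15,0,22],[0.25,0,0.2,0,20]]' 60
python3 - <<'E'
from h import *
st();print(stem2(),balls())
E
python3 -m inch '[[0.2,0,0.3,0,20],[0,0,0.5,0,20],[0,0,0.5,0,20],[0,0,0,0,20]]' 60
python3 - <<'E'
from h import *
F=[]
for i in range(3): F.append(np.array(r.get_state()['contact_force'])); s=snap('scene')
st();print(stem2(),np.mean(F,0),balls('top',save='k1'),balls())
E
```

```text
clock: 45.85
tool_pos: [0.5586, 0.0035, 0.2103]
eef_rot: [0.714, -0.7, 0.002, -0.002]
contact_force: [4.4, 0.2, -3.5]
opening: 0.256
t 45.85 p [0.5586 0.0035 0.2103] yaw/eul [-1.797e+02  1.000e-01 -8.890e+01] F [ 4.4  0.2 -3.5] M [ 0.08 -1.66 -0.08] op 22.6
(77, 'tilt', 5.9, 'x@-.1', 0.0147) [([323.0, 276.0], 146, [0.512, -0.029, 0.028]), ([344.0, 277.0], 184, [0.508, 0.027, 0.029]), ([333.0, 292.0], 208, [0.567, 0.003, 0.028])]
clock: 46.35
tool_pos: [0.5608, 0.0038, 0.2437]
eef_rot: [0.714, -0.7, 0.0, -0.001]
contact_force: [-0.2, -0.6, -3.6]
opening: 0.245
t 46.5 p [0.5601 0.0031 0.2418] yaw/eul [179.9  -0.  -88.8] F [ 0.3 -0.4 -3.3] M [ 0.01  0.1  -0.03] op 21.7
(82, 'tilt', 0.7, 'x@-.1', 0.0091) [ 1.45324100e-01 -9.99861492e-04 -3.44595861e+00] [] []
```

The weight rose from about 2.35 to 3.45 N and no ball is left visible in the bin, so three or four are aboard. Next I carry it to the tub.

```bash
python3 -m inch '[[0,0,0.5,0,20],[0.1,0.2,0.7,0,20],[0.2,0.5,0.6,0,20],[0.3,0.8,0.5,0,20],[0.3,1,0,0,20]]' 60
python3 -m inch '[[0.3,1,0,0,20],[0.3,1,0,0,20],[0.3,1,0,0,20],[0.3,1,0,0,20],[0.3,1,0,0,20]]'
python3 -m inch '[[0.3,1,0,0,20],[0.3,1,0,0,20],[0.3,1,0,0,20],[0,0.8,0,0,20],[0,0.5,0,0,20]]'
python3 -m inch '[[0,0.3,0,0,20],[0,0.1,0,0,20],[0,0,0,0,20]]'
python3 - <<'E'
from h import *
F=[]
for i in range(2): F.append(np.array(r.get_state()['contact_force'])); s=snap('top','pics/m1.png')
st();print(np.mean(F,0),balls('top'))
P=cloud(s);x,y,z=np.moveaxis(P,-1,0)
X=P[(abs(z-.08)<.006)&(x>.45)&(x<.7)&(y>.22)&(y<.41)]
print(cv2.minEnclosingCircle((X[:,:2]*1000).astype(np.float32)))
E
```

```text
clock: 47.15
tool_pos: [0.5847, 0.0659, 0.302]
eef_rot: [0.713, -0.701, 0.001, -0.001]
contact_force: [0.4, 0.7, -3.3]
opening: 0.248
clock: 47.65
tool_pos: [0.6209, 0.192, 0.3001]
eef_rot: [0.714, -0.7, -0.0, -0.0]
contact_force: [0.6, -0.2, -3.7]
opening: 0.246
clock: 48.15
tool_pos: [0.6425, 0.3009, 0.2998]
eef_rot: [0.715, -0.699, -0.001, -0.0]
contact_force: [-0.3, 0.5, -2.7]
opening: 0.248
clock: 48.45
tool_pos: [0.6435, 0.3077, 0.2996]
eef_rot: [0.714, -0.7, 0.0, 0.0]
contact_force: [-0.0, -0.5, -3.8]
opening: 0.246
t 48.55 p [0.6438 0.307  0.2996] yaw/eul [-1.80e+02 -1.00e-01 -8.89e+01] F [ 0.3 -1.2 -3.5] M [ 0.    0.03 -0.  ] op 22.0
[ 0.12127339 -0.81772804 -3.89777714] []
((533.0292358398438, 340.624267578125), 56.632755279541016)
```

```bash
python3 -m inch '[[0,0.06,-0.4,0,20],[0,0,-0.4,0,20],[0,0,-0.15,0,20],[0,0,-0.1,0,20],[0,0,0,0,20]]' 40
python3 - <<'E'
from h import *
st()
E
```

```text
clock: 49.1
tool_pos: [0.6442, 0.3101, 0.2747]
eef_rot: [0.714, -0.7, 0.0, -0.001]
contact_force: [-0.0, -0.5, 4.4]
opening: 0.245
t 49.1 p [0.6442 0.3101 0.2747] yaw/eul [-1.799e+02  1.000e-01 -8.890e+01] F [-0.  -0.5  4.4] M [-0.22  0.19  0.02] op 21.6
```

```bash
python3 -m inch '[[-0.2,0,0,0,26],[-0.4,0,0,0,28],[-0.4,0,-0.02,0,30],[-0.4,0,-0.05,0,33],[-0.4,0,-0.05,0,35]]' 10
python3 - <<'E'
from h import *
st();print(stem2.__name__)
s=r.get_state();p=np.array(s['tool_pos']);P=cloud(snap('scene')).reshape(-1,3)-p
X=P[(abs(P[:,1])<.006)&(P[:,2]<-.065)&(P[:,2]>-.13)&(P[:,0]>-.04)&(P[:,0]<.14)]
l=cv2.fitLine(X[:,[0,2]].astype(np.float32),cv2.DIST_HUBER,0,.001,.001).ravel();print(len(X),np.degrees(np.arctan(-l[0]/l[1])),l)
E
```

```text
clock: 49.6
tool_pos: [0.5972, 0.3101, 0.27]
eef_rot: [0.714, -0.7, -0.0, 0.0]
contact_force: [-0.4, -0.7, 0.2]
opening: 0.395
t 49.6 p [0.5972 0.3101 0.27  ] yaw/eul [179.9   0.  -88.8] F [-0.4 -0.7  0.2] M [ 0.07  0.17 -0.01] op 34.8
stem2
137 15.320521 [ 0.2642185  -0.9644628   0.03036481 -0.09726313]
```

```bash
python3 -m inch '[[-0.4,0,-0.08,0,37],[-0.4,0,-0.1,0,39],[-0.3,0,-0.1,0,41],[-0.2,0,-0.05,0,42],[0,0,0,0,42]]' 10
cat >> h.py <<'E'
def stem3():
    s=r.get_state();p=np.array(s['tool_pos']);sp=snap('scene','pics/z.png');A=cloud(sp);P=A.reshape(-1,3)-p
    X=P[(abs(P[:,1])<.006)&(P[:,2]<-.065)&(P[:,2]>-.13)&(P[:,0]>-.04)&(P[:,0]<.14)]
    l=cv2.fitLine(X[:,[0,2]].astype(np.float32),cv2.DIST_HUBER,0,.001,.001).ravel()
    return len(X),round(float(np.degrees(np.arctan(-l[0]/l[1]))),1),np.round(l,3)
E
python3 - <<'E'
from h import *
st();print(stem3())
E
```

```text
clock: 50.15
tool_pos: [0.5651, 0.31, 0.2619]
eef_rot: [0.715, -0.699, -0.0, 0.0]
contact_force: [0.1, -0.6, -0.3]
opening: 0.478
t 50.15 p [0.5651 0.31   0.2619] yaw/eul [180.   -0.  -88.8] F [ 0.1 -0.6 -0.3] M [ 0.09  0.15 -0.01] op 42.1
(158, 26.5, array([ 0.446, -0.895,  0.051, -0.098], dtype=float32))
```

```bash
python3 -m inch '[[-0.2,0,-0.08,0,43],[0,0,0,0,43],[0,0,0,0,43],[0,0,0,0,43]]' 10
python3 - <<'E'
from h import *
st();print(stem3())
s=snap('scene','pics/p1.png');A=cloud(s);x,y,z=np.moveaxis(A,-1,0)
m=(np.hypot(x-.56,y-.309)<.066)&(z<.06)
print(m.sum(),np.round(np.nanpercentile(z[m],[5,50,95]),4))
H=s['pixels'].astype(int).sum(-1)/3
v,u=np.where(m);print(u.min(),u.max(),v.min(),v.max())
k,l,t,c=cv2.connectedComponentsWithStats((m&(z>.013)&(z<.04)).astype(np.uint8))
for i in range(1,k):
    if t[i,4]>6: print(np.round(c[i]),t[i,4],np.round(A[l==i].mean(0),3),round(H[l==i].mean()))
E
```

```text
clock: 50.6
tool_pos: [0.5611, 0.3099, 0.26]
eef_rot: [0.714, -0.7, 0.0, -0.0]
contact_force: [-0.2, -0.9, 0.8]
opening: 0.486
t 50.6 p [0.5611 0.3099 0.26  ] yaw/eul [-180.     0.   -88.8] F [-0.2 -0.9  0.8] M [0.14 0.17 0.02] op 42.8
(159, 27.2, array([ 0.457, -0.889,  0.051, -0.091], dtype=float32))
1387 [-0.7524  0.0186  0.0563]
395 476 274 466
[450. 284.] 69 [0.505 0.31  0.034] 121
[434. 290.] 24 [0.526 0.265 0.027] 95
[449. 314.] 269 [0.609 0.297 0.027] 92
```

```bash
python3 -m inch '[[0.3,0,0.1,0,40],[0.5,0,0.12,0,38],[0.5,0,0.12,0,35],[0.5,0,0.1,0,32],[0.5,0,0.08,0,29]]' 20
python3 -m inch '[[0.5,0,0.05,0,26],[0.3,0,0.03,0,23],[0.2,0,0,0,20],[0,0,0,0,20]]' 30
python3 -m inch '[[0,0,0.4,0,20],[0,0,0.8,0,20],[0,0,0.8,0,20],[0,0,0.3,0,20]]' 60
python3 - <<'E'
from h import *
F=[]
for i in range(4): F.append(np.array(r.get_state()['contact_force'])); s=snap('scene','pics/p2.png')
st();print(np.mean(F,0),stem3(),pose(zmin=.09))
A=cloud(s);x,y,z=np.moveaxis(A,-1,0)
m=(np.hypot(x-.56,y-.309)<.06)&(z<.04)
k,l,t,c=cv2.connectedComponentsWithStats((m&(z>.013)).astype(np.uint8))
for i in range(1,k):
    if t[i,4]>6: print(np.round(c[i]),t[i,4],np.round(A[l==i].mean(0),3))
X=A[(abs(z-.08)<.006)&(x>.45)&(x<.66)&(y>.22)&(y<.41)]
print(cv2.minEnclosingCircle((X[:,:2]*1000).astype(np.float32)))
E
```

```text
clock: 51.2
tool_pos: [0.6197, 0.3097, 0.2733]
eef_rot: [0.714, -0.7, 0.0, -0.0]
contact_force: [-0.9, -0.5, -0.7]
opening: 0.331
clock: 51.6
tool_pos: [0.6441, 0.3096, 0.2745]
eef_rot: [0.714, -0.7, 0.0, -0.0]
contact_force: [1.2, 0.6, -1.2]
opening: 0.251
clock: 52.0
tool_pos: [0.6432, 0.3109, 0.3353]
eef_rot: [0.715, -0.7, 0.0, -0.002]
contact_force: [-0.3, 0.3, -1.7]
opening: 0.244
t 52.2 p [0.6429 0.3096 0.3318] yaw/eul [ 1.799e+02 -1.000e-01 -8.880e+01] F [ 0.4  0.3 -2.5] M [ 0.09  0.02 -0.01] op 21.7
[ 0.20788884 -0.10522376 -1.91035726] (134, 1.4, array([ 0.025, -1.   ,  0.008, -0.097], dtype=float32)) (1250, [0.0085, 3.0, 193.0])
[455. 293.] 324 [0.529 0.32  0.023]
[443. 298.] 29 [0.548 0.289 0.021]
[444. 315.] 119 [0.607 0.287 0.021]
[468. 317.] 7 [0.605 0.347 0.019]
((562.6131591796875, 307.4564514160156), 70.6572265625)
```

The scoop's weight is back to about 2.0–2.4 N, so it is empty. Back to the hook.

```bash
python3 -m inch '[[-0.3,-0.4,0,0,20],[-0.5,-0.8,0,0,20],[-0.5,-1,0,0,20],[-0.5,-1,0,-0.3,20],[-0.5,-1,0,-0.5,20]]' 60
python3 -m inch '[[-0.5,-1,-0.2,-0.5,20],[-0.5,-1,-0.3,-0.5,20],[-0.5,-1,-0.3,-0.5,20],[-0.5,-1,-0.3,-0.4,20],[-0.5,-1,-0.3,0,20]]'
python3 -m inch '[[-0.5,-1,0,0,20],[-0.42,-1,0,0,20],[0,-1,0,0,20],[0,-1,0,0,20],[0,-1,0,0,20]]'
python3 -m inch '[[0,-1,0,0,20],[0,-1,0,0,20],[0,-1,0,0,20],[0,-1,0,0,20],[0,-1,0,0,20]]'
python3 -m inch '[[0,-1,0,0,20],[0,-1,0,0,20],[0,-1,0,0,20],[0,-0.5,0,0,20],[0,-0.3,0,0,20]]'
python3 -m inch '[[0,0,0,0,20]]'
python3 - <<'E'
from h import *
st()
for n in('top','scene'):
    s=snap(n,f'pics/h_{n}.png');A=cloud(s);x,y,z=np.moveaxis(A,-1,0)
    # uprights/prongs top region behind scoop: stand points
    k=(z>.14)&(z<.2)&(x>.545)&(x<.65)&(y<-.22)&(y>-.4)
    X=A[k];rc=cv2.minAreaRect((X[:,:2]*1000).astype(np.float32));print(n,k.sum(),rc)
    k=(np.hypot(x-.56,y-.309)<.062)&(z>.013)&(z<.04)
    H=s['pixels'].astype(int).sum(-1)/3
    kk,l,t,c=cv2.connectedComponentsWithStats((k).astype(np.uint8))
    print([(np.round(c[i]).tolist(),int(t[i,4]),np.round(A[l==i].mean(0),3).tolist()) for i in range(1,kk) if t[i,4]>6])
print(balls('top'))
E
```

```text
clock: 52.85
tool_pos: [0.585, 0.2036, 0.3317]
eef_rot: [-0.684, 0.73, 0.0, -0.001]
contact_force: [0.7, -0.7, -2.0]
opening: 0.242
clock: 53.35
tool_pos: [0.5225, 0.0787, 0.2969]
eef_rot: [-0.608, 0.794, 0.0, -0.0]
contact_force: [1.1, -0.5, -2.9]
opening: 0.241
clock: 53.85
tool_pos: [0.5, -0.0462, 0.2972]
eef_rot: [-0.609, 0.793, 0.0, -0.0]
contact_force: [0.2, -0.5, -1.9]
opening: 0.25
clock: 54.35
tool_pos: [0.5, -0.1711, 0.2972]
eef_rot: [-0.609, 0.794, 0.0, -0.0]
contact_force: [0.8, 0.9, -1.6]
opening: 0.247
clock: 54.85
tool_pos: [0.4997, -0.2669, 0.2966]
eef_rot: [-0.607, 0.794, 0.001, -0.0]
contact_force: [-0.2, 0.5, -2.2]
opening: 0.246
clock: 54.95
tool_pos: [0.4999, -0.266, 0.2968]
eef_rot: [-0.608, 0.794, 0.001, -0.0]
contact_force: [-0.2, 0.2, -1.9]
opening: 0.245
t 54.95 p [ 0.4999 -0.266   0.2968] yaw/eul [ 179.9    0.  -105.1] F [-0.2  0.2 -1.9] M [ 0.05  0.06 -0.03] op 21.6
top 118 ((581.5875854492188, -285.998291015625), (64.63053894042969, 36.74129104614258), 15.087575912475586)
[([190.0, 239.0], 417, [0.562, 0.331, 0.025]), ([221.0, 242.0], 8, [0.554, 0.25, 0.025]), ([191.0, 248.0], 47, [0.54, 0.328, 0.021]), ([207.0, 248.0], 49, [0.54, 0.287, 0.022])]
scene 296 ((574.092041015625, -308.592041015625), (108.53260040283203, 59.17161560058594), 76.74918365478516)
[([454.0, 291.0], 542, [0.523, 0.318, 0.025]), ([448.0, 314.0], 226, [0.609, 0.295, 0.026])]
[]
```

```bash
python3 -m inch '[[0,-0.6,-0.3,0,20],[0.02,-0.4,-0.4,0,20],[0.4,-0.11,0,0,20],[0.5,-0.13,0,0,20],[0.5,-0.13,0,0,20]]' 60
python3 -m inch '[[0.5,-0.13,0,0,20],[0.3,-0.08,0,0,20],[0.1,-0.03,0,0,20],[0,0,-0.3,0,20],[0,0,-0.3,0,20]]'
python3 - <<'E'
from h import *
st()
for n in ('top','scene'):
    A=cloud(snap(n,f'pics/i_{n}.png'));x,y,z=np.moveaxis(A,-1,0)
    k=(z>.15)&(z<.205)&(x>.50)&(x<.65)&(y<-.22)&(y>-.4)
    c,s=np.cos(np.radians(-15)),np.sin(np.radians(-15)); p=np.array(r.get_state()['tool_pos'])
    d=A[k]-p; L=np.stack([c*d[:,0]+s*d[:,1],-s*d[:,0]+c*d[:,1],A[k][:,2]],-1)*1000
    # bar of scoop: |y|>30 near x~0 ; uprights near |y|=50
    for nm,m in(('bar',(abs(L[:,1])<44)&(abs(L[:,1])>28)&(abs(L[:,0])<14)),('up+',(L[:,1]>44)&(L[:,0]>18)),('up-',(L[:,1]<-44)&(L[:,0]>18)),('tip+',(abs(L[:,1]-22)<6)&(L[:,0]<-6)),('tip-',(abs(L[:,1]+22)<6)&(L[:,0]<-6))):
        if m.sum()>3: print(n,nm,m.sum(),np.round(np.median(L[m],0),1))
E
```

```text
clock: 55.6
tool_pos: [0.5361, -0.2992, 0.2794]
eef_rot: [-0.609, 0.793, 0.0, -0.0]
contact_force: [-0.4, 0.4, -2.7]
opening: 0.246
clock: 56.1
tool_pos: [0.5578, -0.3052, 0.2644]
eef_rot: [-0.609, 0.793, 0.0, -0.0]
contact_force: [0.0, 0.7, -2.3]
opening: 0.243
t 56.1 p [ 0.5578 -0.3052  0.2644] yaw/eul [ 180.   -0. -105.] F [ 0.   0.7 -2.3] M [ 0.06  0.06 -0.07] op 21.4
top bar 7 [ -2.9  39.  203.2]
top up+ 29 [ 35.1  51.1 178.6]
top tip+ 17 [-13.1  25.5 192.3]
scene bar 22 [  4.5  28.6 202.3]
scene up+ 45 [ 42.7  53.3 171.1]
scene up- 23 [ 41.8 -47.1 164.8]
scene tip+ 10 [ -8.2  24.6 182.2]
```

Relative to the TCP, the stand is aligned in x and about 3 mm off in y. I correct that and lower.

```bash
python3 -m inch '[[0.03,0.1,-0.2,0,20],[0,0,-0.25,0,20],[0,0,-0.2,0,20],[0,0,-0.05,0,20],[0,0,0,0,20]]' 40
python3 - <<'E'
from h import *
st()
E
```

```text
clock: 56.7
tool_pos: [0.5591, -0.3029, 0.2472]
eef_rot: [-0.609, 0.794, 0.0, -0.0]
contact_force: [0.1, -0.1, -2.0]
opening: 0.245
t 56.7 p [ 0.5591 -0.3029  0.2472] yaw/eul [ 180.    0. -105.] F [ 0.1 -0.1 -2. ] M [ 0.09  0.05 -0.01] op 21.6
```

```bash
python3 -m inch '[[0,0,-0.05,0,20],[0,0,-0.05,0,20],[0,0,0,0,20]]' 40
python3 - <<'E'
from h import *
st()
for n in ('top','scene'):
    A=cloud(snap(n));x,y,z=np.moveaxis(A,-1,0)
    k=(z>.15)&(z<.21)&(x>.50)&(x<.65)&(y<-.22)&(y>-.4)
    c,s=np.cos(np.radians(-15)),np.sin(np.radians(-15)); p=np.array(r.get_state()['tool_pos'])
    d=A[k]-p; L=np.stack([c*d[:,0]+s*d[:,1],-s*d[:,0]+c*d[:,1],A[k][:,2]],-1)*1000
    for nm,m in(('bar',(abs(L[:,1])<44)&(abs(L[:,1])>28)&(abs(L[:,0])<10)),('tip+',(abs(L[:,1]-22)<6)&(L[:,0]<-6))):
        if m.sum()>3: print(n,nm,m.sum(),np.round(np.median(L[m],0),1))
E
```

```text
clock: 57.0
tool_pos: [0.5593, -0.3027, 0.2456]
eef_rot: [-0.609, 0.794, -0.0, 0.0]
contact_force: [-1.8, 0.5, 1.7]
opening: 0.25
t 57.0 p [ 0.5593 -0.3027  0.2456] yaw/eul [-180.   -0. -105.] F [-1.8  0.5  1.7] M [ 0.1   0.41 -0.01] op 22.0
top bar 24 [ -1.8  35.9 189.1]
top tip+ 19 [-14.3  21.9 190.1]
scene bar 39 [  4.1  28.3 186.8]
scene tip+ 19 [-10.5  21.7 189.7]
```

Contact comes at the hung height: the bar's top is at 189 mm and 189 is expected. Now I release and rise.

```bash
python3 -m inch '[[0,0,0,0,26],[0,0,0,0,34],[0,0,0,0,46],[0,0,0,0,60],[0,0,0,0,60]]' 5
python3 -m inch '[[0,0,0.3,0,60],[0,0,0.8,0,60],[0,0,1,0,60],[-0.8,0.2,1,0,60],[-1,0.5,0.5,0,60]]'
python3 -m inch '[[-1,1,0,0,60],[-1,1,0,0,60],[-0.5,1,0,0,60],[0,1,0,0,60],[0,0,0,0,60]]'
python3 - <<'E'
from h import *
st()
for n in ('top','scene'):
    s=snap(n,f'pics/j_{n}.png');A=cloud(s);x,y,z=np.moveaxis(A,-1,0)
    k=(z>.232)&(z<.29)&(x>.5)&(x<.63)&(y<-.25)&(y>-.36); X=A[k]
    print(n,'grip',k.sum(),cv2.minAreaRect((X[:,:2]*1000).astype(np.float32)),np.nanmax(X[:,2]))
    H=cv2.cvtColor(s['pixels'],cv2.COLOR_RGB2HSV)
    for nm,m in(('jar',(z>.06)&(z<.12)&(x>.45)&(x<.7)&(y<-.38)&(y>-.55)),('can',(z>.06)&(z<.13)&(x>.45)&(x<.65)&(y<.55)&(y>.41)),('tub',(abs(z-.08)<.006)&(x>.45)&(x<.7)&(y>.22)&(y<.41))):
        X=A[m];print(nm,np.round(cv2.minEnclosingCircle((X[:,:2]*1000).astype(np.float32))[0],1) if len(X) else None)
    # pan floor & bar heights in stand frame
    c,sn=np.cos(np.radians(-15)),np.sin(np.radians(-15)); d=A-np.array([.5595,-.305,0]); Lx=c*d[...,0]+sn*d[...,1];Ly=-sn*d[...,0]+c*d[...,1]
    for sg in(1,-1):
        k=(abs(Ly*sg-.036)<.006)&(abs(Lx)<.015)&(z>.15)&(z<.22);print('bar',sg,k.sum(),np.round(np.nanpercentile(z[k],[50,90]),4) if k.any() else '')
print(balls('top'),balls('scene'))
s=snap('top');cr=s['pixels'][205:275,160:228];g=cv2.cvtColor(cr,cv2.COLOR_RGB2GRAY)
A=cloud(s)[205:275,160:228]
c=cv2.HoughCircles(cv2.resize(cv2.medianBlur(g,3),None,fx=6,fy=6,interpolation=cv2.INTER_CUBIC),cv2.HOUGH_GRADIENT,1,30,param1=60,param2=14,minRadius=14,maxRadius=32)
print('hough',None if c is None else np.round(c[0]/6,1)[:8])
for row in A[12:58:3,12:58:3,2]: print(' '.join('%3d'%(v*1000) if v==v else '  .' for v in row))
E
```

```text
clock: 57.6
tool_pos: [0.5591, -0.3028, 0.2449]
eef_rot: [-0.609, 0.794, 0.0, -0.0]
contact_force: [0.3, 0.2, 0.3]
opening: 0.636
clock: 58.1
tool_pos: [0.5152, -0.2853, 0.3373]
eef_rot: [-0.608, 0.794, -0.001, 0.002]
contact_force: [-0.2, 0.3, 0.6]
opening: 0.677
clock: 58.6
tool_pos: [0.4516, -0.1821, 0.3365]
eef_rot: [-0.611, 0.792, -0.001, 0.001]
contact_force: [0.6, 1.1, 0.1]
opening: 0.68
t 58.6 p [ 0.4516 -0.1821  0.3365] yaw/eul [-179.9    0.  -104.7] F [0.6 1.1 0.1] M [0.07 0.02 0.  ] op 59.9Traceback (most recent call last):
  File "<stdin>", line 6, in <module>
    res = np.fmax.reduce(a, axis=axis, out=out, **kwargs)
ValueError: zero-size array to reduction operation fmax which has no identity
```

Run:
```python
from h import *
s=snap('scene','pics/k_scene.png');T=snap('top','pics/k_top.png')
for n,s in(('scene',s),('top',T)):
    A=cloud(s);x,y,z=np.moveaxis(A,-1,0)
    def circ(nm,m):
        X=A[m]; print(n,nm,len(X),np.round(cv2.minEnclosingCircle((X[:,:2]*1000).astype(np.float32))[0],1) if len(X)>3 else None, np.round(X[:,2].max(),3) if len(X) else '')
    circ('grip',(z>.232)&(z<.29)&(x>.5)&(x<.63)&(y<-.25)&(y>-.36))
    circ('jar',(z>.06)&(z<.12)&(x>.45)&(x<.7)&(y<-.38)&(y>-.55))
    circ('can',(z>.06)&(z<.13)&(x>.45)&(x<.65)&(y<.55)&(y>.41))
    circ('tub',(abs(z-.08)<.006)&(x>.45)&(x<.7)&(y>.22)&(y<.41))
    c,sn=np.cos(np.radians(-15)),np.sin(np.radians(-15)); Lx=c*(x-.5595)+sn*(y+.305);Ly=-sn*(x-.5595)+c*(y+.305)
    for sg in(1,-1):
        k=(abs(Ly*sg-.036)<.006)&(abs(Lx)<.015)&(z>.15)&(z<.22);print(' bar',sg,k.sum(),np.round(np.percentile(z[k],[50,90]),4) if k.any() else '')
    k=(abs(Ly)<.006)&(abs(Lx)<.03)&(z>.12)&(z<.22)
    if k.sum()>10: l=np.polyfit(z[k],Lx[k],1); print(' stem dx/dz',l[0],np.median(Lx[k]))
    print(' bin balls',balls(n))
A=cloud(T);sub=A[215:268,168:222]
for row in sub[::3,::3,2]: print(' '.join('%3d'%(v*1000) if v==v else '  .' for v in row))
```

```text
scene grip 268 [ 560.1 -303.7] 0.267
scene jar 366 [ 537.5 -463.4] 0.09
scene can 608 [496.5 455.2] 0.105
scene tub 360 [561.4 309.9] 0.084
 bar 1 15 [0.1876 0.1895]
 bar -1 10 [0.1871 0.1881]
 stem dx/dz -0.0180307243810939 0.006364096613178128
 bin balls []
top grip 3 None 0.262
top jar 237 [ 533.6 -465.4] 0.094
top can 681 [488.9 454.9] 0.108
top tub 349 [556.9 310. ] 0.086
 bar 1 0 
 bar -1 0 
 bin balls []
 -2   2   1  80  77  68  66  55  54  56  56  66  72  81  -3  -1  -1   5
 -4   0  77  76  66  53  49  43  39  34  36  39  41  58  75  -2   2   3
 -2  77  73  60  57  43  34  25  23  15  11   8  19  30  47  80   4   4
 -5  75  65  53  40  28  25  10   8   7   4   8   4   3  12  40  79   3
 75  69  55  43  29  21   7   2   3   6   6   4   4   6   3   7  53  -3
 79  67  52  33  21  11   7   0   2   3   6   3   5   3   7  10   4  80
 72  59  45  28  16   6  10   5   6   3   2   3   4   5   6   1   4  80
 67  58  37  24   8   6  -2   5   3   2   3   4   6   2   8   6   9  74
 69  57  37  17   3   7   6   7   6   5   8   8   5   3   0  10   4  80
 67  54  38  18   6   5   6   7   2   4   6   2   3   4   0   4   5  84
 71  57  41  20   7   7   5  23  19   2   5   6  17  23   2   1   5  78
 70  61  41  20   5  10   9  26  19  11   0   7  21  21  17   1   2  56
 80  67  48  28  10   8  10  17  17   6   7   0   5  15   8   3  81  11
  1  77  62  37   .   5   6   5   1   0   5   4   7   4   8  77  49  -1
  1  83  73  51  34  18   3   3  20  21  14  26  25   9   2  58   6   4
  0   1  77  67  51  41  20   8  25  26  17  25  23  82  47   4   0   0
  2   1   0   0  79  72  58  44  38  25  22  76  77   2  -2  -2   0   3
  0   0  -1   1  -4   0  81  81  79  78   0  -2  -3  -3   2  -1  -1  -4
```

Run:
```python
from h import *
st(); print(r.finish_job())
```

```text
t 58.85 p [ 0.4518 -0.1864  0.3349] yaw/eul [ 180.    -0.  -105.1] F [-0.4  0.   0.8] M [ 0.06 -0.    0.05] op 59.8
the job is handed in; nothing more can be done
None
```

The job is done and handed in at about 58.9 s of the 72 s allowed. `finish_job()` gave no verdict, so the outcome below rests on my own camera and force checks.

**What I did**
- I lifted the scoop off the hook and tried several times to load it in the bin. The early tries came up empty because the scoop turned in the jaws.
- I then stood the scoop in the bin and re-gripped it across its thin side, which let the finger opening set the tilt. I drove the pan into the near corner and squeezed it upright with the balls aboard in one scoopful.
- I tipped the balls into the middle tub with the pan's heel on the rim, hung the scoop back on the hook and let go.

**Last checks**
- **Balls:** the top camera's depth shows four ball-high bumps in the tub, and neither camera sees a ball in the bin.
- **Scoop:** both ends of the cross bar are level at 187–190 mm (189 mm expected), and the stem is about 1° off upright.
- **Tub:** it stands upright, within about 1.5 mm of where it was.
- **Jar and can:** the can is within 1 mm of where it was. The jar's reading shifted by 2–4 mm, but part of it was out of view and the arm never went near it.
- **Robot:** clear of everything.

**Disagreements**
- The two cameras differ by 4–8 mm in x throughout, so I compared each one only with its own earlier readings.
- The weight of the load pointed to three or four balls, not clearly four.
- The arm hid the hung scoop from the top camera at the end, so that check comes from the scene camera only.

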